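# Oil a block plane at the spray stand and rest it in the plane till

### The job

Stand the block plane across the middle of the two wooden rails over the drip tray, nose towards the spray can, then, with the plane released there, hold the can's red nozzle cap fully down for at least half a second and let it spring back up. Then put the plane away in the empty bay of the sloping plane till: nose uphill, sole flat on the board, square to the bay, heel resting against the bottom ledge. Set the plane down gently without dropping it, spray only while it stands on the rails, and leave the mallet, jar and wax tin where they are.

Things in the scene. Friction and masses are not known exactly. Their poses are not given: they have to be found in the camera images.
- plane: Loose steel block plane, about 0.65 kg, sole 160 x 44 mm (all sizes in mm). Slanting brass lever cap, its round palm rest at the heel end (top 56 above the sole), dark wooden knob at the nose (44 high). Origin: middle of the sole's underside, about below the centre of mass. x to the nose (heel at -80), y across, z up. Starts on its sole on the bench, nose within 0.6 rad of world +x.
- plane_grip (a point): Middle of the block plane between its two upright cheeks, 26 above the sole's underside; same axes as the plane. The place to grip it, across y: cheeks flat, outer faces 44 apart, 4 to 34 above the sole's underside, 84 long (x -42 to 42).
- plane_nose (a point): Nose end of the plane's sole, at its underside, 80 ahead of the plane's origin; same axes.
- spray_stand: Fixed spray stand. Origin: on the bench, middle of its steel drip tray (220 x 150 x 25 high). x from tray to can, y left, z up. Two wooden rails lie across the tray along y: 170 long, 14 wide, centred at x -45 and +45, tops at z 45. The plane stands across both, middle over the origin, nose to +x, sole at z 45. Beyond (x 115 to 340) a plywood base and clamp hold the can.
- can: Green aerosol can with a yellow band, 56 in diameter, clamped in the spray stand and leaning 35 degrees from upright, its top towards the tray (-x of the stand). Origin: middle of its bottom; z along its axis to the top (nozzle cap's top at z 200), y as the stand's.
- hoop_bar (a point): Middle of the crossbar of the stand's grey carrying hoop, of 14 tube, which straddles the can; bar along the stand's y, 311 above the bench, uprights at y -65 and +65; 96 above the nozzle cap's top and 18 beyond it. A gripper pointing straight down over the cap strikes the bar; one tilted along the can's axis passes below it. Axes as the stand's.
- nozzle_top (a point): Middle of the flat top of the can's red nozzle cap, 34 in diameter, 16 high; at rest at x 170, z 215 of the stand's frame. z points out of the cap along the can's axis, 35 degrees from vertical, towards the tray (-x of the stand); y as the stand's. The nozzle hole on its lower side aims at the rails. Push along -z; the shut fingertips will do.
- nozzle (a joint): Travel of the sprung nozzle cap in m: 0 up, 0.006 fully down on its stop (fixed, firm). The spring needs about 2 N to start and 8 N fully down and lifts the cap again by itself. It sprays beyond about 0.0045.
- till_board: Sloping board of the fixed wooden plane till, rising at 30 degrees away from the robot. Origin: on the board's face, centre line of the EMPTY bay, inner face of the bottom ledge, 36 above the bench. x up the slope (board to 193), y to the left, z out of the board. Ledge 16 high, at x -12 to 0. A plane put away has its origin at about x 80, y 0, z 0, axes parallel to these.
- till_divider (a point): Middle of the strip, 8 wide and 10 high, between the till's two bays, on the board's face; axes as the till board's. The empty bay runs 116 to its -y side, up to the board's edge. The bay on its +y side holds a wooden smoothing plane (fixed; 56 wide, body 40 high, iron and knob to about 75 above the board).
- mallet: Bystander: turned wooden carver's mallet standing on its head, 84 in diameter, 192 high. Origin: middle of its underside.
- jar: Bystander: amber glass jar with dark lid, 74 in diameter, 108 high. Origin: middle of its underside.
- wax_tin: Bystander: flat yellow wax tin with brass lid, 88 in diameter, 32 high. Origin: middle of its underside.

How it is judged (in metres and radians):
On the way, in this order (a step that is already met when the one before it is completed fails the run):
1. the plane stands on both rails, nose towards the can, middle within 30 mm of the rails' middle and within 0.3 rad of square, released and at rest (x of plane in the frame of spray_stand between -0.03 and 0.03 m and y of plane in the frame of spray_stand between -0.03 and 0.03 m and z of plane in the frame of spray_stand between 0.04 and 0.05 m and angle between plane's own z axis and vertical below 0.08 rad and angle between the x axis of plane and the x axis of spray_stand, either way round below 0.3 rad and x of plane_nose in the frame of spray_stand above 0.03 m and contact force between plane and the fingers below 0.1 N and linear speed of plane below 0.02 m/s and angular speed of plane below 0.2 rad/s), for 0.2 s.
2. the nozzle cap is held down (beyond 4.5 mm of its 6 mm) for 0.4 s while the plane stands there (x of plane in the frame of spray_stand between -0.03 and 0.03 m and y of plane in the frame of spray_stand between -0.03 and 0.03 m and z of plane in the frame of spray_stand between 0.04 and 0.05 m and angle between plane's own z axis and vertical below 0.08 rad and angle between the x axis of plane and the x axis of spray_stand, either way round below 0.3 rad and x of plane_nose in the frame of spray_stand above 0.03 m and value of joint nozzle above 0.0045 m), for 0.4 s.
3. the cap has sprung back up (within 1 mm) (value of joint nozzle below 0.001 m), for 0.1 s.
At the end, for the whole second after the job is handed in: the plane lies in the till's empty bay, nose uphill, sole flat on the board (5 mm, 0.08 rad), square within 0.2 rad, heel within 10 mm of the ledge, at most 25 mm (divider side) or 30 mm off the bay's centre line, released and at rest; the nozzle cap is up (x of plane in the frame of till_board between 0.074 and 0.09 m and y of plane in the frame of till_board between -0.03 and 0.025 m and z of plane in the frame of till_board between -0.004 and 0.005 m and angle between the z axis of plane and the z axis of till_board, either way round below 0.08 rad and angle between the x axis of plane and the x axis of till_board, either way round below 0.2 rad and x of plane_nose in the frame of till_board above 0.12 m and value of joint nozzle below 0.001 m and contact force between plane and the fingers below 0.1 N and linear speed of plane below 0.02 m/s and angular speed of plane below 0.2 rad/s); the robot touches nothing.
It fails at once if the nozzle cap is pressed (beyond 3 mm) while the plane is not standing in place on the rails (value of joint nozzle above 0.003 m and not (x of plane in the frame of spray_stand between -0.03 and 0.03 m and y of plane in the frame of spray_stand between -0.03 and 0.03 m and z of plane in the frame of spray_stand between 0.04 and 0.05 m and angle between plane's own z axis and vertical below 0.08 rad and angle between the x axis of plane and the x axis of spray_stand, either way round below 0.3 rad and x of plane_nose in the frame of spray_stand above 0.03 m)).
It fails at once if the plane is dropped (moves faster than 0.5 m/s out of the fingers, a fall of about 13 mm) (linear speed of plane above 0.5 m/s and contact force between plane and the fingers below 0.1 N).
It fails at once if the mallet, jar or wax tin is shifted by more than 30 mm or tipped (distance of any of mallet, jar, wax_tin from where it was at the start of the episode above 0.03 m or angle between any of mallet, jar, wax_tin's own z axis and vertical above 0.4 rad).
It also fails if it takes over 64 s, if anything falls off the work surface, if the arm or the gripper's body presses on something with over 40 N, if the wrist force passes 120 N, or if a joint passes its speed limit or range.

### The arm

A 6-joint arm with a two-finger parallel gripper is mounted at the origin on the work surface. World frame = base frame: x ahead of the robot, y to its left, z up, the work surface at z = 0. Lengths are in mm, angles in rad, forces in N, time in s.
With the tool pointing down it reaches from about 250 to 775 mm from the base axis. Payload 4 kg.
Tool frame: the origin (TCP) lies at the very end of the fingers, on their centre line; the grasp point (between the pads) lies 19 mm behind it; z points along the fingers, y is the direction in which the jaws open and shut (so a half turn about z gives the same grasp; the last joint's range is limited). The gripper opens to 85 mm and grips with 20 to 120 N. Pads are 22 mm wide; open, the fingers measure 114 mm over their backs; the gripper's body (76 mm by 85 mm) begins 54 mm behind the grasp point. The pads swing forward as they close: fully open they stand 13 mm farther back than shut.
Start: joints at [-1.319, 0.087, 1.371, -0, 1.684, -0.103], TCP at [191.069, -515.762, 231.341] pointing down, gripper open.
Joint ranges: [-3.1, 3.1], [-0.76, 2.03], [0.27, 2.55], [-1.08, 4.22], [0.17, 2.65], [-2.57, 2.57]. Speed limits (rad/s): [2.79, 2.79, 3.14, 3.14, 3.14, 3.14].

### API

Orientations are given as a unit quaternion [x, y, z, w].
In Python, from workcell import manip gives the robot as it stands.
- The arm moves only by the tool carry_out, never from a script. Its argument "plan" is a list of rows, each an object of numbers: "tx", "ty", "tz": the shift along the tool's x, y, z in mm; "rx", "ry", "rz": the turn, a rotation vector about the tool's x, y, z in degrees. In form: [{"tx": .., "ty": .., "tz": .., "rx": .., "ry": .., "rz": ..}, ...]. A call has 1 to 12 rows; each row shifts and turns the pose as measured when the row begins, along the tool's axes as they then stand; what a row does not reach is not made up. A row lasts 1/10 s, in which the tool goes at most 50 mm and 8.59 degrees, less where a joint would pass 70% of its speed; a pose out of reach is approached as far as the arm can. A call with a gripper value outside its range is refused whole. "gripper" is the finger opening in mm, from 0 to 85.4, set as the call begins (left out, the last holds). The fingers move at their own pace and stop on an object; "newtons" is the grip in N (left out, the last holds). Time passes only in rows, so rows that do not move let the fingers close. It gives the time, the measured TCP pose, the force and the opening at its end, in the units of the state.
- manip.read_state(): the state, without advancing time (a new reading comes with each control period).
- manip.read_camera(name): name is "scene" or "top" or "wrist"; returns (picture, depth): 420x560x3 uint8, red, green, blue; 420x560 float32, mm along the optical axis (not along the pixel's ray), 0 where there is no reading.
- manip.camera_model(name): a dict with "vfov" (degrees; the focal length in pixels is half the picture's height over the tangent of half this angle, whatever the lens; pixels are square), "cx", "cy" (the principal point, pixels), "position" and "rotation" of the camera in the world. Camera axes: x right, y down, z forward; pixel columns grow to the right and rows downward; lengths in mm; the calibration is good to about 2 mm. A picture is of the moment at which its call begins: read the wrist's pose just before it. camera_model takes no time and is no camera call; for the wrist camera it gives the pose at the moment of the call.
- manip.hand_in(): hands the job in, once; it reports no verdict.
The state is a dict: "clock": time; "joints": joint angles; "dq": joint speeds; "tau": joint torques, N m; "tool_pos": TCP position; "eef_rot": TCP orientation; "contact_force": force on the tool from outside, world axes, zero at the start; "ft_torque": the same for the moment, N m; "width": finger opening in mm.
Only numpy, scipy, OpenCV 4.12 (cv2) and the standard library are available. Lean on these libraries where they do the work, as an engineer would, in place of code of your own. Each camera call takes 0.05 s, during which the arm holds its last target. There are 200 camera calls.

## Working session

There is one attempt and no reset: what is moved stays moved. The work goes in short steps, Python scripts to look and compute and a tool call to move; the robot and the scene stay as the last step left them, time stands still between calls to the robot, and variables do not carry over. Pictures are saved under pics/ and viewed, about 8 in all and at most 12, crops included, and the job is handed in when it is done.

Besides the shell and the picture viewer there is one more tool, called in YAML: its name, and indented under it one key for each argument. carry_out: Moves the arm, as the interface text tells. Its arguments: {"type":"object","properties":{"plan":{"type":"array"},"gripper":{"type":"number"},"newtons":{"type":"number"}},"required":["plan"]}

```bash
ls; mkdir -p pics
cat > h.py <<'E'
import numpy as np, cv2
from scipy.spatial.transform import Rotation as R
from workcell import manip
def cam(n):
    m=manip.camera_model(n); p,d=manip.read_camera(n); return m,p,d
def K(m):
    f=210/np.tan(np.radians(m["vfov"])/2); return f
def rot(m):
    r=np.array(m["rotation"],float)
    return r if r.shape==(3,3) else R.from_quat(r.ravel()).as_matrix()
def pts(m,d):
    v,u=np.mgrid[0:420,0:560]; f=K(m)
    c=np.stack([(u-m["cx"])/f*d,(v-m["cy"])/f*d,d],-1)
    return c@rot(m).T+np.array(m["position"])
def ray(m,u,v):
    f=K(m); r=rot(m)@np.array([(u-m["cx"])/f,(v-m["cy"])/f,1.]); return np.array(m["position"]),r
def onplane(m,u,v,z):
    o,r=ray(m,u,v); return o+r*(z-o[2])/r[2]
def proj(m,P):
    c=(np.array(P)-np.array(m["position"]))@rot(m); f=K(m); return c[...,0]/c[...,2]*f+m["cx"],c[...,1]/c[...,2]*f+m["cy"]
def save(p,n): cv2.imwrite(n,p[:,:,::-1])
E
python3 - <<'E'
from h import *
for n in("top","scene","wrist"):
    m,p,d=cam(n); print(n,m); save(p,f"pics/{n}0.png"); np.savez(f"{n}0.npz",p=p,d=d)
    print((d>0).mean(), d[d>0].min(), d.max())
print(manip.read_state())
E
```

```text
pics
top {'vfov': 50.53201031096288, 'cx': 274.4984949435258, 'cy': 215.73682914575485, 'position': array([ 401.7195486 ,   -9.07894025, 1441.06493124]), 'rotation': array([-0.70446929,  0.70597202, -0.05141108,  0.05180181])}
0.9958333333333333 742.6337 2413.297
scene {'vfov': 52.53040174572605, 'cx': 280.02928206414356, 'cy': 213.95640301653128, 'position': array([1001.80262508, -523.46641851,  909.9515479 ]), 'rotation': array([ 0.88306816,  0.29726842, -0.12240365, -0.34181787])}
0.995922619047619 737.6147 3695.3577
wrist {'vfov': 61.74528436391668, 'cx': 278.0636320804386, 'cy': 209.8499187486643, 'position': array([ 267.33293032, -486.901129  ,  373.4987956 ]), 'rotation': array([ 0.81006499, -0.56333832, -0.09394379,  0.13273741])}
0.9960246598639456 72.56909 495.10815
{'clock': 0.15, 'joints': array([-1.31912263e+00,  8.78579202e-02,  1.37190068e+00, -3.75964496e-05,
        1.68358528e+00, -1.03100127e-01]), 'dq': array([-2.84503777e-04, -2.02632199e-03, -4.36940463e-03,  4.28465075e-04,
       -1.66948041e-04,  3.03658690e-05]), 'tau': array([ 1.98835420e-03, -3.52372456e+01, -3.13678944e+01, -1.23730240e-05,
        7.98618043e-03,  8.83558698e-06]), 'tool_pos': array([ 190.94960294, -515.39446752,  230.37152419]), 'eef_rot': array([ 9.84308147e-01,  1.76455959e-01, -8.36158812e-05, -8.71813122e-04]), 'contact_force': array([-0.30358499,  0.02105017,  0.37520594]), 'ft_torque': array([ 0.01263398, -0.04437083, -0.02236118]), 'width': 85.27543676514811}
```

View pics/top0.png

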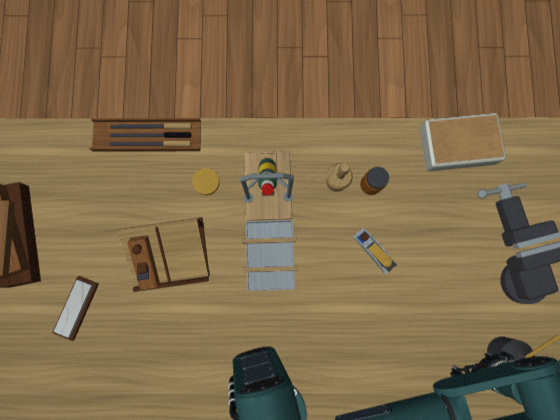

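View pics/scene0.png

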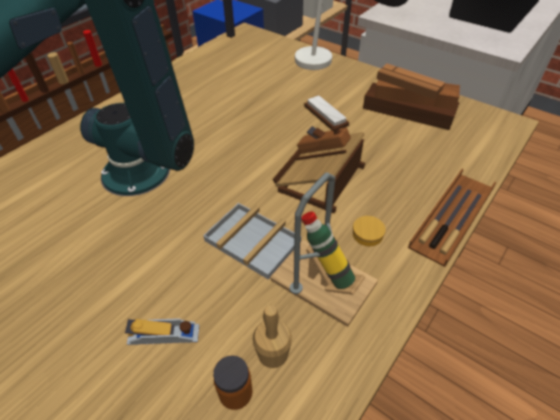

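The top view shows the plane at about (375,251) with its dark knob (nose) at (363,237). The tray with its rails is at (270,268) and (270,243), and the red cap at (267,190). The till is at (165,255), with the empty bay right of the divider. The mallet (340,176), jar (375,181) and tin (205,181) stand beyond. The scene view agrees.

```bash
cat > m1.py <<'E'
from h import *
from scipy import ndimage as nd
for n in("top","scene"):
    z=np.load(n+"0.npz"); p,d=z["p"].astype(int),z["d"]; m=manip.camera_model(n); P=pts(m,d)
    r,g,b=p[...,0],p[...,1],p[...,2]; X,Y,Z=P[...,0],P[...,1],P[...,2]
    print("==",n)
    bench=(np.abs(Z)<25)&(X>200)&(X<750)&(abs(Y)<500); print("bench z med",np.median(Z[bench]), Z[bench].std())
    red=(r>150)&(g<60)&(b<60)&(X>400)&(X<800)&(abs(Y)<150)&(Z>100)
    hi=red&(Z>Z[red].max()-15)
    print("red",red.sum(),P[red].mean(0),"max z",Z[red].max())
    for nm,cond in [("tin",(r-b>80)&(Z>20)&(Z<45)&(X>550)&(Y>100)&(Y<300)&(X<750)),
      ("hoop",(Z>295)&(Z<325)&(X>500)&(X<800)&(abs(Y)<150)),
      ("mal/jar",(Z>60)&(Z<230)&(X>500)&(X<800)&(Y<-130)&(Y>-400)),
      ("plane",(Z>8)&(Z<80)&(X>250)&(X<550)&(Y<-150)&(Y>-450))]:
        L,k=nd.label(cond)
        for i in range(1,k+1):
            c=L==i
            if c.sum()<20: continue
            q=P[c]; uv=np.argwhere(c)[:,::-1].astype(np.float32)
            print(nm,c.sum(),"mean",q.mean(0).round(1),"min",q.min(0).round(1),"max",q.max(0).round(1))
            if nm in("plane","hoop"):
                print("  rect",cv2.minAreaRect(q[:,:2].astype(np.float32)))
    # tray & rails
    box=(X>200)&(X<560)&(abs(Y)<150)
    for nm,zz in(("tray/low",(10,35)),("rails",(38,52))):
        c=box&(Z>zz[0])&(Z<zz[1]); L,k=nd.label(c)
        for i in range(1,k+1):
            s=L==i
            if s.sum()>40: q=P[s]; print(nm,s.sum(),q.mean(0).round(1),cv2.minAreaRect(q[:,:2].astype(np.float32)))
E
python3 m1.py
```

```text
== top
bench z med 1.1710741043690405 4.678981055479714
red 75 [657.3437229   14.0633673  216.06792421] max z 226.1628021334584
tin 469 mean [719.1 216.6  33. ] min [682.9 173.9  24.2] max [750.  258.9  40.7]
hoop 259 mean [672.4  11.7 314.1] min [665. -55. 295.] max [681.   76.8 324. ]
  rect ((673.4882202148438, 10.89523696899414), (14.353495597839355, 131.72567749023438), 1.5104752779006958)
mal/jar 559 mean [ 720.3 -206.3  108.7] min [ 687.  -252.1   61.1] max [ 766.1 -170.2  196.3]
mal/jar 505 mean [ 713.9 -320.6  102. ] min [ 681.6 -357.    60.2] max [ 752.9 -289.   118.3]
plane 623 mean [ 492.3 -329.6   34.7] min [ 433.1 -387.1    8.1] max [ 549.1 -267.6   62.5]
  rect ((495.42120361328125, -331.02484130859375), (152.68116760253906, 45.52315902709961), 39.63722229003906)
tray/low 91 [387.3  16.6  23.8] ((397.3580017089844, 5.212272644042969), (151.2081298828125, 55.89748764038086), 85.92256164550781)
rails 241 [530.9   5.6  45.7] ((531.0004272460938, 7.412940979003906), (14.514939308166504, 167.20196533203125), 1.7295514345169067)
rails 251 [441.    6.7  45.4] ((441.0786743164
[... 1110 characters left out ...]
, 71.56681823730469), 86.26068878173828)
tray/low 48 [544.2  80.8  20.4] ((544.3968505859375, 80.01243591308594), (29.574079513549805, 19.4552001953125), 30.1678466796875)
tray/low 116 [476.9 -68.3  22.4] ((479.193359375, -63.30609893798828), (74.20330047607422, 21.319974899291992), 9.231404304504395)
tray/low 50 [545.2 -67.7  22.5] ((542.5770874023438, -68.55656433105469), (32.48987579345703, 10.969461441040039), 26.129840850830078)
rails 321 [443.1   0.7  45.5] ((441.3324890136719, 3.8419952392578125), (16.36270523071289, 168.4713897705078), 2.437946319580078)
rails 347 [532.7   1.7  45.3] ((531.1708374023438, 6.823509216308594), (17.460121154785156, 171.5827178955078), 2.0273308753967285)
```

```bash
cat > m2.py <<'E'
from h import *
def fitplane(q):
    for _ in range(6):
        c=q.mean(0); n=np.linalg.svd(q-c,full_matrices=False)[2][2]; n*=np.sign(n[2]); e=(q-c)@n
        k=abs(e)<max(2*np.median(abs(e))*1.48,1.5)
        q=q[k]
    return c,n,len(q)
for n in("top","scene"):
    z=np.load(n+"0.npz"); p,d=z["p"].astype(int),z["d"]; m=manip.camera_model(n); P=pts(m,d)
    X,Y,Z=P[...,0],P[...,1],P[...,2]
    till=(X>360)&(X<640)&(Y>150)&(Y<460)&(Z>15)
    c0=till&(Y>215)&(Y<290)&(X>410)&(X<540)
    c,nn,k=fitplane(P[c0]); print(n,"plane",c,nn,k,"slope",np.degrees(np.arccos(nn[2])))
    print(" uphill yaw",np.degrees(np.arctan2(-nn[1],-nn[0])))
    h=(P-c)@nn
    im=np.zeros((420,560),np.uint8); im[till]=np.clip(h[till]*3+60,1,255)
    ys,xs=np.where(till); a=(slice(max(ys.min()-5,0),ys.max()+5),slice(max(xs.min()-5,0),xs.max()+5))
    print(a); s=4 if n=="top" else 4
    cc=cv2.resize(np.hstack([p[a].astype(np.uint8),np.repeat(im[a][...,None],3,2)]),None,fx=3.5,fy=3.5,interpolation=cv2.INTER_NEAREST)
    save(cc,f"pics/till_{n}.png"); print(cc.shape)
    up=np.array([-nn[0]*nn[2],-nn[1]*nn[2],1-nn[2]**2]); up/=np.linalg.norm(up); y=np.cross(nn,up)
    o=c+up*0; q=(P-o); xs,yy=q@up,q@y
    # profile along slope in bay centre; profile across
    s=till&(abs(yy)<25)
    for b in range(-140,140,6):
        t=s&(xs>=b)&(xs<b+6)
        if t.sum()>3: print(b,"h %.1f"%np.median(h[t]),t.sum(),end=' | ')
    print("\nacross")
    s=till&(xs>-30)&(xs<60)
    for b in range(-90,180,5):
        t=s&(yy>=b)&(yy<b+5)
        if t.sum()>3: print(b,"h %.1f"%np.median(h[t]),t.sum(),end=' | ')
    print("\n up",up,"y",y,"c",c)
E
python3 m2.py
```

```text
top plane [477.54215374 253.99974544  73.20913286] [-0.49741816 -0.07770098  0.86402415] 936 slope 30.228537645173127
 uphill yaw 8.878342070464518
(slice(np.int64(212), np.int64(296), None), slice(np.int64(113), np.int64(213), None))
(294, 700, 3)
-86 h 15.9 15 | -80 h 15.6 37 | -74 h 5.8 58 | -68 h 0.2 28 | -62 h -0.5 31 | -56 h -0.0 25 | -50 h -0.3 28 | -44 h -0.2 25 | -38 h 1.3 25 | -32 h 0.2 30 | -26 h 0.2 36 | -20 h -0.6 23 | -14 h 0.3 29 | -8 h 0.6 30 | -2 h 1.1 27 | 4 h 0.1 32 | 10 h -0.3 30 | 16 h -0.6 29 | 22 h -1.2 31 | 28 h -0.0 29 | 34 h -0.6 31 | 40 h -0.1 26 | 46 h 0.7 32 | 52 h 0.8 29 | 58 h -0.5 30 | 64 h 0.0 30 | 70 h 0.5 32 | 76 h 0.7 32 | 82 h -0.4 28 | 88 h -0.4 31 | 94 h -0.1 37 | 100 h -0.4 25 | 106 h 0.4 34 | 112 h 0.4 33 | 118 h -2.1 31 | 
across
-50 h -2.7 23 | -45 h -43.9 89 | -40 h -1.5 75 | -35 h -0.1 48 | -30 h 0.5 41 | -25 h 0.1 45 | -20 h -0.1 43 | -15 h 0.4 44 | -10 h -0.3 44 | -5 h 0.6 45 | 0 h -0.0 47 | 5 h -0.1 39 | 10 h -1.1 44 | 15 h 0.1 45 | 20 h 0.7 46 | 25 h -0.4 42 | 30 h -0.7 43 | 35 h -0.3 42 | 40 h -1.0 48 | 45 h -1.2 46 | 50 h -0.8 41 | 5
[... 1321 characters left out ...]
-8.5 125 | -40 h -46.8 60 | -35 h -45.4 49 | -30 h -0.3 26 | -25 h 0.1 27 | -20 h 0.1 21 | -15 h 0.1 23 | -10 h -0.4 20 | -5 h 0.0 21 | 0 h -0.1 27 | 5 h 0.0 21 | 10 h 0.2 24 | 15 h -0.4 17 | 20 h 0.4 21 | 25 h -0.1 21 | 30 h 0.0 24 | 35 h 0.0 15 | 40 h -0.0 23 | 45 h 0.1 26 | 50 h 0.6 22 | 55 h 0.4 20 | 60 h 0.6 20 | 65 h 0.5 20 | 70 h 4.5 56 | 75 h 6.6 50 | 95 h 1.3 9 | 100 h 12.3 45 | 105 h 19.3 242 | 110 h 36.0 53 | 115 h 43.2 50 | 120 h 49.1 49 | 125 h 44.6 29 | 130 h 43.7 26 | 135 h 49.9 24 | 140 h 59.5 33 | 145 h 47.1 14 | 150 h 40.2 5 | 155 h 39.6 5 | 
 up [0.85876098 0.11866288 0.49844628] y [-1.36878604e-01  9.90587829e-01  6.93889390e-18] c [478.28556194 252.46286911  75.06113689]
```

```bash
cat >> h.py <<'E'
def down(yaw,tilt=0.):
    "tool x at heading yaw (deg) when pointing down; tilt leans tool z forward along heading"
    y,t=np.radians(yaw),np.radians(tilt); h=np.array([np.cos(y),np.sin(y),0]); u=np.array([0,0,1.])
    zt=h*np.sin(t)-u*np.cos(t); xt=h*np.cos(t)+u*np.sin(t); return np.stack([xt,np.cross(zt,xt),zt],1)
def rows(via,start=None):
    "via: list of (pos,R,n). print per-segment row deltas in the tool's axes"
    import json
    s=manip.read_state(); p=np.array(s["tool_pos"]); Rc=R.from_quat(s["eef_rot"])
    print("now",p.round(1),"x_t",Rc.as_matrix()[:,0].round(3),"z_t",Rc.as_matrix()[:,2].round(3),"w",round(s["width"],1),"t",s["clock"])
    for q,M,n in via:
        Rt=R.from_matrix(M); rv=(Rc.inv()*Rt).as_rotvec(); dp=(np.array(q)-p)/n; out=[]
        dr=np.degrees(rv/n)
        for i in range(n):
            Ri=Rc*R.from_rotvec(rv*i/n); t=Ri.inv().apply(dp)
            out.append({"tx":round(t[0]),"ty":round(t[1]),"tz":round(t[2]),"rx":round(dr[0],1),"ry":round(dr[1],1),"rz":round(dr[2],1)} if n>1 else {k:round(v,1) for k,v in zip(["tx","ty","tz","rx","ry","rz"],[*t,*dr])})
        print(json.dumps(out)); p=np.array(q); Rc=Rt
E
python3 - <<'E'
from h import *
rows([((431,-381,230),down(38),10)])
E
```

```text
now [ 190.9 -515.4  230.4] x_t [0.938 0.347 0.   ] z_t [-0.     0.002 -1.   ] w 85.3 t 0.15
[{"tx": 27, "ty": -4, "tz": 0, "rx": -0.0, "ry": -0.0, "rz": -1.8}, {"tx": 27, "ty": -3, "tz": 0, "rx": -0.0, "ry": -0.0, "rz": -1.8}, {"tx": 27, "ty": -3, "tz": 0, "rx": -0.0, "ry": -0.0, "rz": -1.8}, {"tx": 27, "ty": -2, "tz": 0, "rx": -0.0, "ry": -0.0, "rz": -1.8}, {"tx": 27, "ty": -1, "tz": 0, "rx": -0.0, "ry": -0.0, "rz": -1.8}, {"tx": 28, "ty": 0, "tz": 0, "rx": -0.0, "ry": -0.0, "rz": -1.8}, {"tx": 27, "ty": 1, "tz": 0, "rx": -0.0, "ry": -0.0, "rz": -1.8}, {"tx": 27, "ty": 2, "tz": 0, "rx": -0.0, "ry": -0.0, "rz": -1.8}, {"tx": 27, "ty": 3, "tz": 0, "rx": -0.0, "ry": -0.0, "rz": -1.8}, {"tx": 27, "ty": 3, "tz": 0, "rx": -0.0, "ry": -0.0, "rz": -1.8}]
```

carry_out:
  plan:
    - {"tx": 27,"ty": -4,"rz": -1.8}
    - {"tx": 27,"ty": -3,"rz": -1.8}
    - {"tx": 27,"ty": -3,"rz": -1.8}
    - {"tx": 27,"ty": -2,"rz": -1.8}
    - {"tx": 27,"ty": -1,"rz": -1.8}
    - {"tx": 28,"ty": 0,"rz": -1.8}
    - {"tx": 27,"ty": 1,"rz": -1.8}
    - {"tx": 27,"ty": 2,"rz": -1.8}
    - {"tx": 27,"ty": 3,"rz": -1.8}
    - {"tx": 27,"ty": 3,"rz": -1.8}
    - {"tx": 0}
    - {"tx": 0}

```text
invalid input at $.plan[0]: expected keys tx, ty, tz, rx, ry, rz
```

Run:
```python
from h import *
rows([])
m,p,d=cam("wrist"); save(p,"pics/w1.png"); np.savez("w1.npz",p=p,d=d); P=pts(m,d); Z=P[...,2]
print(m["position"])
# brass lever cap, dark knob, whole plane silhouette by height
c=(Z>6)&(Z<75)&(P[...,0]>400)&(P[...,1]<-240); L,k=__import__("scipy.ndimage",fromlist=["x"]).label(c)
for i in range(1,k+1):
    s=L==i
    if s.sum()>300:
        q=P[s]; print(s.sum(),q.mean(0).round(1),q.max(0)[2],cv2.minAreaRect(q[:,:2].astype(np.float32)))
        for lo,hi in((6,14),(28,38),(40,48),(50,60)):
            t=s&(Z>lo)&(Z<hi)
            if t.sum()>50: print(lo,hi,t.sum(),P[t].mean(0).round(1),cv2.minAreaRect(P[t][:,:2].astype(np.float32)))
b=(abs(Z)<6); print("bench",np.median(Z[b]))
```

```text
now [ 190.9 -515.4  230.4] x_t [0.938 0.347 0.   ] z_t [-0.     0.002 -1.   ] w 85.3 t 0.15
[ 267.33980424 -486.92797981  373.65034488]
bench 0.5956863744905263
```

View pics/w1.png

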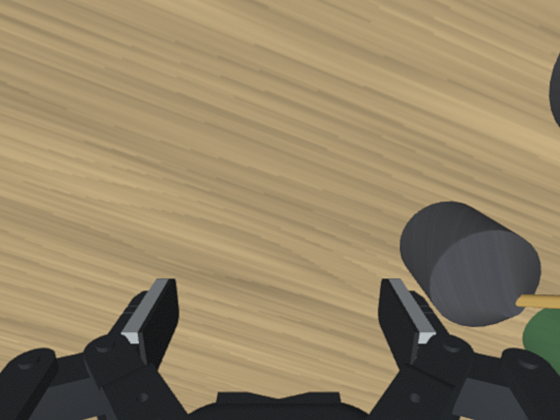

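The move was refused because every row needs all six keys, so this picture (the third) shows only bare bench and the open fingers. I'll send the move again with full rows.

carry_out:
  plan:
    - {"tx": 27,"ty": -4,"tz": 0,"rx": 0,"ry": 0,"rz": -1.8}
    - {"tx": 27,"ty": -3,"tz": 0,"rx": 0,"ry": 0,"rz": -1.8}
    - {"tx": 27,"ty": -3,"tz": 0,"rx": 0,"ry": 0,"rz": -1.8}
    - {"tx": 27,"ty": -2,"tz": 0,"rx": 0,"ry": 0,"rz": -1.8}
    - {"tx": 27,"ty": -1,"tz": 0,"rx": 0,"ry": 0,"rz": -1.8}
    - {"tx": 28,"ty": 0,"tz": 0,"rx": 0,"ry": 0,"rz": -1.8}
    - {"tx": 27,"ty": 1,"tz": 0,"rx": 0,"ry": 0,"rz": -1.8}
    - {"tx": 27,"ty": 2,"tz": 0,"rx": 0,"ry": 0,"rz": -1.8}
    - {"tx": 27,"ty": 3,"tz": 0,"rx": 0,"ry": 0,"rz": -1.8}
    - {"tx": 27,"ty": 3,"tz": 0,"rx": 0,"ry": 0,"rz": -1.8}
    - {"tx": 0,"ty": 0,"tz": 0,"rx": 0,"ry": 0,"rz": 0}
    - {"tx": 0,"ty": 0,"tz": 0,"rx": 0,"ry": 0,"rz": 0}

```text
clock: 1.4
tool_pos: [435.3, -375.5, 225.6]
eef_rot: [0.943, 0.333, -0.001, -0.004]
contact_force: [0.1, 0.5, -0.4]
width: 85.5
```

```bash
cat > mw.py <<'E'
from h import *
import sys
from scipy import ndimage as nd
rows([])
n=sys.argv[1]
m,p,d=cam("wrist"); save(p,f"pics/{n}.png"); P=pts(m,d); Z=P[...,2]
print(m["position"])
c=(Z>6)&(Z<75)&(np.arange(420)[:,None]<275); L,k=nd.label(c)
for i in range(1,k+1):
    s=L==i
    if s.sum()>300:
        q=P[s]; print(s.sum(),q.mean(0).round(1),q.max(0)[2],cv2.minAreaRect(q[:,:2].astype(np.float32)))
        for lo,hi in((6,14),(28,38),(40,48),(50,60)):
            t=s&(Z>lo)&(Z<hi)
            if t.sum()>50: print(lo,hi,t.sum(),P[t].mean(0).round(1),cv2.minAreaRect(P[t][:,:2].astype(np.float32)))
b=(abs(Z)<6); print("bench",np.median(Z[b]))
E
python3 mw.py w2
```

```text
now [ 435.3 -375.5  225.6] x_t [0.778 0.628 0.001] z_t [-0.005  0.007 -1.   ] w 85.5 t 1.4
[ 499.11787314 -324.65465012  368.89454556]
7992 [ 500.3 -326.4   32.8] 58.09307856086792 ((497.3843688964844, -328.740966796875), (159.3917694091797, 44.12373352050781), 39.61233901977539)
6 14 1187 [ 530.9 -301.5    8.3] ((497.468505859375, -328.8372497558594), (159.3756866455078, 43.11488723754883), 39.646026611328125)
28 38 2124 [ 499.  -327.2   33.5] ((504.26873779296875, -323.0495910644531), (108.75851440429688, 44.12459182739258), 39.59690475463867)
40 48 1928 [ 499.4 -327.1   43.7] ((496.8919982910156, -329.7219543457031), (138.56231689453125, 32.65827941894531), 39.20197677612305)
50 60 771 [ 457.6 -361.3   53. ] ((454.9518127441406, -363.16851806640625), (35.85395431518555, 30.868867874145508), 38.34699249267578)
bench 0.561803722908877
```

View pics/w2.png

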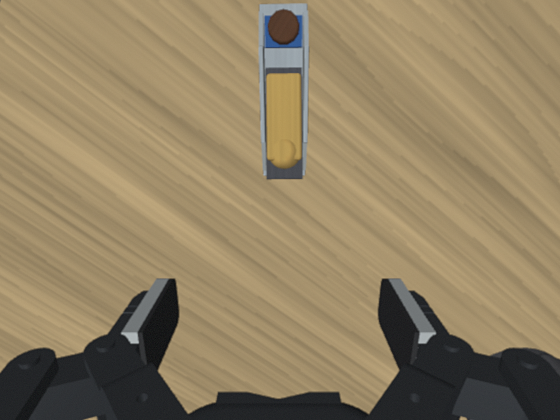

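The plane (picture 4) stands upright in the picture with its knob up at (284,27) and heel at (285,178). Its centre is (497.4, -328.8) and its heading 39.6°. I'll descend over it now.

Run:
```python
from h import *
rows([((497.4,-328.8,90),down(39.6),8),((497.4,-328.8,40),down(39.6),4)])
```

```text
now [ 435.2 -375.4  225.5] x_t [0.778 0.628 0.001] z_t [-0.005  0.008 -1.   ] w 85.2 t 1.45
[{"tx": 10, "ty": 0, "tz": 17, "rx": -0.1, "ry": -0.0, "rz": -0.1}, {"tx": 10, "ty": 0, "tz": 17, "rx": -0.1, "ry": -0.0, "rz": -0.1}, {"tx": 10, "ty": 0, "tz": 17, "rx": -0.1, "ry": -0.0, "rz": -0.1}, {"tx": 10, "ty": 0, "tz": 17, "rx": -0.1, "ry": -0.0, "rz": -0.1}, {"tx": 10, "ty": 0, "tz": 17, "rx": -0.1, "ry": -0.0, "rz": -0.1}, {"tx": 10, "ty": 0, "tz": 17, "rx": -0.1, "ry": -0.0, "rz": -0.1}, {"tx": 10, "ty": 0, "tz": 17, "rx": -0.1, "ry": -0.0, "rz": -0.1}, {"tx": 10, "ty": 0, "tz": 17, "rx": -0.1, "ry": -0.0, "rz": -0.1}]
[{"tx": 0, "ty": 0, "tz": 12, "rx": 0.0, "ry": 0.0, "rz": 0.0}, {"tx": 0, "ty": 0, "tz": 12, "rx": 0.0, "ry": 0.0, "rz": 0.0}, {"tx": 0, "ty": 0, "tz": 12, "rx": 0.0, "ry": 0.0, "rz": 0.0}, {"tx": 0, "ty": 0, "tz": 12, "rx": 0.0, "ry": 0.0, "rz": 0.0}]
```

carry_out:
  plan:
    - {"tx": 10,"ty": 0,"tz": 17,"rx": -0.1,"ry": 0,"rz": -0.1}
    - {"tx": 10,"ty": 0,"tz": 17,"rx": -0.1,"ry": 0,"rz": -0.1}
    - {"tx": 10,"ty": 0,"tz": 17,"rx": -0.1,"ry": 0,"rz": -0.1}
    - {"tx": 10,"ty": 0,"tz": 17,"rx": -0.1,"ry": 0,"rz": -0.1}
    - {"tx": 10,"ty": 0,"tz": 17,"rx": 0,"ry": 0,"rz": -0.1}
    - {"tx": 10,"ty": 0,"tz": 17,"rx": 0,"ry": 0,"rz": -0.1}
    - {"tx": 10,"ty": 0,"tz": 17,"rx": 0,"ry": 0,"rz": -0.1}
    - {"tx": 10,"ty": 0,"tz": 17,"rx": 0,"ry": 0,"rz": 0}
    - {"tx": 0,"ty": 0,"tz": 15,"rx": 0,"ry": 0,"rz": 0}
    - {"tx": 0,"ty": 0,"tz": 10,"rx": 0,"ry": 0,"rz": 0}
    - {"tx": 0,"ty": 0,"tz": 0,"rx": 0,"ry": 0,"rz": 0}

```text
clock: 2.55
tool_pos: [489.4, -333.6, 59.8]
eef_rot: [0.944, 0.329, -0.001, 0.001]
contact_force: [0.0, -0.9, -1.0]
width: 85.1
```

Run:
```python
from h import *
rows([((497.4,-328.8,5),down(39.6),5)])
```

```text
now [ 489.4 -333.6   59.8] x_t [ 0.783  0.622 -0.004] z_t [-0.002 -0.004 -1.   ] w 85.1 t 2.55
[{"tx": 2, "ty": 0, "tz": 11, "rx": 0.0, "ry": 0.0, "rz": -0.2}, {"tx": 2, "ty": 0, "tz": 11, "rx": 0.0, "ry": 0.0, "rz": -0.2}, {"tx": 2, "ty": 0, "tz": 11, "rx": 0.0, "ry": 0.0, "rz": -0.2}, {"tx": 2, "ty": 0, "tz": 11, "rx": 0.0, "ry": 0.0, "rz": -0.2}, {"tx": 2, "ty": 0, "tz": 11, "rx": 0.0, "ry": 0.0, "rz": -0.2}]
```

carry_out:
  plan:
    - {"tx": 3,"ty": 0,"tz": 11,"rx": 0,"ry": 0,"rz": -0.3}
    - {"tx": 3,"ty": 0,"tz": 11,"rx": 0,"ry": 0,"rz": -0.3}
    - {"tx": 2,"ty": 0,"tz": 11,"rx": 0,"ry": 0,"rz": -0.3}
    - {"tx": 2,"ty": 0,"tz": 11,"rx": 0,"ry": 0,"rz": -0.3}
    - {"tx": 1,"ty": 0,"tz": 8,"rx": 0,"ry": 0,"rz": 0}
    - {"tx": 0,"ty": 0,"tz": 0,"rx": 0,"ry": 0,"rz": 0}

```text
clock: 3.15
tool_pos: [498.6, -328.4, 5.2]
eef_rot: [0.941, 0.339, -0.001, 0.003]
contact_force: [-0.4, 0.4, -0.7]
width: 85.5
```

Run:
```python
from h import *
rows([((497.4,-328.8,5),down(39.6),1)])
```

```text
now [ 498.6 -328.4    5.2] x_t [ 0.77   0.638 -0.003] z_t [ 0.001 -0.006 -1.   ] w 85.5 t 3.15
[{"tx": -1.2, "ty": -0.5, "tz": 0.2, "rx": 0.3, "ry": 0.2, "rz": 0.0}]
```

carry_out:
  plan:
    - {"tx": -1,"ty": -0.5,"tz": 0,"rx": 0,"ry": 0,"rz": 0}
    - {"tx": 0,"ty": 0,"tz": 0,"rx": 0,"ry": 0,"rz": 0}
    - {"tx": 0,"ty": 0,"tz": 0,"rx": 0,"ry": 0,"rz": 0}
    - {"tx": 0,"ty": 0,"tz": 0,"rx": 0,"ry": 0,"rz": 0}
    - {"tx": 0,"ty": 0,"tz": 0,"rx": 0,"ry": 0,"rz": 0}
    - {"tx": 0,"ty": 0,"tz": 0,"rx": 0,"ry": 0,"rz": 0}
    - {"tx": 0,"ty": 0,"tz": 0,"rx": 0,"ry": 0,"rz": 0}
    - {"tx": 0,"ty": 0,"tz": 0,"rx": 0,"ry": 0,"rz": 0}
  gripper: 0
  newtons: 60

```text
clock: 3.95
tool_pos: [498.2, -329.2, 5.9]
eef_rot: [0.941, 0.339, -0.0, 0.004]
contact_force: [0.7, -1.1, -1.5]
width: 42.8
```

Run:
```python
from h import *
s=manip.read_state(); p=np.array(s["tool_pos"])
print(s["contact_force"],s["width"],R.from_quat(s["eef_rot"]).as_matrix()[:,0])
rows([(p+[0,0,100],down(39.6),6)])
```

```text
[ 0.74138641 -1.10554074 -1.53754753] 42.75246904499358 [ 0.76986972  0.63819422 -0.00295732]
now [ 498.2 -329.2    5.9] x_t [ 0.77   0.638 -0.003] z_t [ 0.002 -0.007 -1.   ] w 42.8 t 3.95
[{"tx": 0, "ty": 0, "tz": -17, "rx": 0.1, "ry": 0.0, "rz": 0.0}, {"tx": 0, "ty": 0, "tz": -17, "rx": 0.1, "ry": 0.0, "rz": 0.0}, {"tx": 0, "ty": 0, "tz": -17, "rx": 0.1, "ry": 0.0, "rz": 0.0}, {"tx": 0, "ty": 0, "tz": -17, "rx": 0.1, "ry": 0.0, "rz": 0.0}, {"tx": 0, "ty": 0, "tz": -17, "rx": 0.1, "ry": 0.0, "rz": 0.0}, {"tx": 0, "ty": 0, "tz": -17, "rx": 0.1, "ry": 0.0, "rz": 0.0}]
```

carry_out:
  plan:
    - {"tx": 0,"ty": 0,"tz": -12,"rx": 0.1,"ry": 0,"rz": 0}
    - {"tx": 0,"ty": 0,"tz": -17,"rx": 0.1,"ry": 0,"rz": 0}
    - {"tx": 0,"ty": 0,"tz": -17,"rx": 0.1,"ry": 0,"rz": 0}
    - {"tx": 0,"ty": 0,"tz": -17,"rx": 0.1,"ry": 0,"rz": 0}
    - {"tx": 0,"ty": 0,"tz": -17,"rx": 0,"ry": 0,"rz": 0}
    - {"tx": 0,"ty": 0,"tz": -12,"rx": 0,"ry": 0,"rz": 0}
    - {"tx": 0,"ty": 0,"tz": 0,"rx": 0,"ry": 0,"rz": 0}

```text
clock: 4.65
tool_pos: [493.1, -324.6, 95.5]
eef_rot: [0.941, 0.339, -0.006, -0.008]
contact_force: [0.8, -0.6, -5.0]
width: 42.7
```

Run:
```python
from h import *
s=manip.read_state(); print(s["contact_force"],s["width"],s["ft_torque"])
rows([((486,6.6,100),down(1.6),12)])
```

```text
[ 0.79834148 -0.64649845 -5.04272994] 42.673437720176075 [-0.05670561 -0.04098309 -0.0040076 ]
now [ 493.1 -324.6   95.5] x_t [ 0.77   0.638 -0.007] z_t [-0.018  0.011 -1.   ] w 42.7 t 4.65
[{"tx": 17, "ty": -22, "tz": 0, "rx": -0.1, "ry": 0.1, "rz": 3.2}, {"tx": 16, "ty": -23, "tz": 0, "rx": -0.1, "ry": 0.1, "rz": 3.2}, {"tx": 15, "ty": -23, "tz": 0, "rx": -0.1, "ry": 0.1, "rz": 3.2}, {"tx": 13, "ty": -24, "tz": 0, "rx": -0.1, "ry": 0.1, "rz": 3.2}, {"tx": 12, "ty": -25, "tz": 0, "rx": -0.1, "ry": 0.1, "rz": 3.2}, {"tx": 11, "ty": -25, "tz": 0, "rx": -0.1, "ry": 0.1, "rz": 3.2}, {"tx": 9, "ty": -26, "tz": 0, "rx": -0.1, "ry": 0.1, "rz": 3.2}, {"tx": 8, "ty": -27, "tz": 0, "rx": -0.1, "ry": 0.1, "rz": 3.2}, {"tx": 6, "ty": -27, "tz": 0, "rx": -0.1, "ry": 0.1, "rz": 3.2}, {"tx": 5, "ty": -27, "tz": 0, "rx": -0.1, "ry": 0.1, "rz": 3.2}, {"tx": 3, "ty": -27, "tz": 0, "rx": -0.1, "ry": 0.1, "rz": 3.2}, {"tx": 2, "ty": -28, "tz": 0, "rx": -0.1, "ry": 0.1, "rz": 3.2}]
```

carry_out:
  plan:
    - {"tx": 17,"ty": -22,"tz": -1,"rx": -0.1,"ry": 0.1,"rz": 3.2}
    - {"tx": 16,"ty": -23,"tz": -1,"rx": -0.1,"ry": 0.1,"rz": 3.2}
    - {"tx": 15,"ty": -23,"tz": -1,"rx": -0.1,"ry": 0.1,"rz": 3.2}
    - {"tx": 13,"ty": -24,"tz": -1,"rx": -0.1,"ry": 0.1,"rz": 3.2}
    - {"tx": 12,"ty": -25,"tz": -1,"rx": -0.1,"ry": 0.1,"rz": 3.2}
    - {"tx": 11,"ty": -25,"tz": -1,"rx": -0.1,"ry": 0.1,"rz": 3.2}
    - {"tx": 9,"ty": -26,"tz": 0,"rx": 0,"ry": 0.1,"rz": 3.2}
    - {"tx": 8,"ty": -27,"tz": 0,"rx": 0,"ry": 0.1,"rz": 3.2}
    - {"tx": 6,"ty": -27,"tz": 0,"rx": 0,"ry": 0.1,"rz": 3.2}
    - {"tx": 5,"ty": -27,"tz": 0,"rx": 0,"ry": 0,"rz": 3.2}
    - {"tx": 3,"ty": -27,"tz": 0,"rx": 0,"ry": 0,"rz": 3.2}
    - {"tx": 0,"ty": 0,"tz": 0,"rx": 0,"ry": 0,"rz": 0}

```text
clock: 5.85
tool_pos: [481.6, -7.8, 92.2]
eef_rot: [1.0, 0.024, -0.009, -0.009]
contact_force: [0.0, -1.1, -6.1]
width: 43.1
```

Run:
```python
from h import *
rows([((486,6.6,75),down(1.6),5)])
```

```text
now [481.6  -7.8  92.2] x_t [ 0.999  0.047 -0.019] z_t [-0.019  0.017 -1.   ] w 43.1 t 5.85
[{"tx": 1, "ty": -3, "tz": 3, "rx": -0.2, "ry": 0.2, "rz": 0.2}, {"tx": 1, "ty": -3, "tz": 3, "rx": -0.2, "ry": 0.2, "rz": 0.2}, {"tx": 1, "ty": -3, "tz": 3, "rx": -0.2, "ry": 0.2, "rz": 0.2}, {"tx": 1, "ty": -3, "tz": 3, "rx": -0.2, "ry": 0.2, "rz": 0.2}, {"tx": 1, "ty": -3, "tz": 3, "rx": -0.2, "ry": 0.2, "rz": 0.2}]
```

carry_out:
  plan:
    - {"tx": 1,"ty": -3,"tz": 3,"rx": -0.2,"ry": 0.2,"rz": 0.2}
    - {"tx": 1,"ty": -3,"tz": 3,"rx": -0.2,"ry": 0.2,"rz": 0.2}
    - {"tx": 1,"ty": -3,"tz": 3,"rx": -0.2,"ry": 0.3,"rz": 0.2}
    - {"tx": 1,"ty": -3,"tz": 3,"rx": -0.2,"ry": 0.3,"rz": 0.2}
    - {"tx": 1,"ty": -3,"tz": 6,"rx": -0.2,"ry": 0.2,"rz": 0.2}
    - {"tx": 0,"ty": 0,"tz": 9,"rx": 0,"ry": 0,"rz": 0}
    - {"tx": 0,"ty": 0,"tz": 2,"rx": 0,"ry": 0,"rz": 0}
    - {"tx": 0,"ty": 0,"tz": 0,"rx": 0,"ry": 0,"rz": 0}

```text
clock: 6.65
tool_pos: [484.0, 6.8, 57.7]
eef_rot: [1.0, 0.013, -0.001, 0.001]
contact_force: [-0.2, 0.2, -5.8]
width: 42.7
```

Run:
```python
from h import *
rows([((486,6.6,54),down(1.6),1)])
```

```text
now [484.    6.8  57.7] x_t [ 1.     0.027 -0.002] z_t [-0.002 -0.002 -1.   ] w 42.7 t 6.65
[{"tx": 2.0, "ty": 0.2, "tz": 3.7, "rx": 0.1, "ry": 0.1, "rz": -0.1}]
```

carry_out:
  plan:
    - {"tx": 2,"ty": 0,"tz": 2.5,"rx": 0,"ry": 0,"rz": 0}
    - {"tx": 0,"ty": 0,"tz": 1.5,"rx": 0,"ry": 0,"rz": 0}
    - {"tx": 0,"ty": 0,"tz": 1,"rx": 0,"ry": 0,"rz": 0}
    - {"tx": 0,"ty": 0,"tz": 0,"rx": 0,"ry": 0,"rz": 0}

```text
clock: 7.05
tool_pos: [486.7, 6.4, 52.6]
eef_rot: [1.0, 0.013, -0.001, 0.001]
contact_force: [-0.6, 0.2, -5.9]
width: 42.8
```

carry_out:
  plan:
    - {"tx": 0,"ty": 0,"tz": 1,"rx": 0,"ry": 0,"rz": 0}
    - {"tx": 0,"ty": 0,"tz": 0.5,"rx": 0,"ry": 0,"rz": 0}
    - {"tx": 0,"ty": 0,"tz": 0.5,"rx": 0,"ry": 0,"rz": 0}
    - {"tx": 0,"ty": 0,"tz": 0,"rx": 0,"ry": 0,"rz": 0}

```text
clock: 7.45
tool_pos: [487.2, 6.3, 51.1]
eef_rot: [1.0, 0.013, 0.0, 0.001]
contact_force: [-0.2, -0.1, -5.4]
width: 43.0
```

carry_out:
  plan:
    - {"tx": -0.5,"ty": 0,"tz": 0.7,"rx": 0,"ry": 0,"rz": 0}
    - {"tx": 0,"ty": 0,"tz": 0.7,"rx": 0,"ry": 0,"rz": 0}
    - {"tx": 0,"ty": 0,"tz": 0,"rx": 0,"ry": 0,"rz": 0}

```text
clock: 7.75
tool_pos: [487.2, 6.3, 51.1]
eef_rot: [1.0, 0.013, 0.001, 0.001]
contact_force: [0.1, 0.0, -5.7]
width: 43.1
```

carry_out:
  plan:
    - {"tx": 0,"ty": 0,"tz": 1.5,"rx": 0,"ry": 0,"rz": 0}
    - {"tx": 0,"ty": 0,"tz": 1.5,"rx": 0,"ry": 0,"rz": 0}
    - {"tx": 0,"ty": 0,"tz": 0,"rx": 0,"ry": 0,"rz": 0}

```text
clock: 8.05
tool_pos: [487.5, 6.3, 51.2]
eef_rot: [1.0, 0.013, 0.001, 0.002]
contact_force: [0.1, -0.5, -4.9]
width: 42.8
```

The height has stopped changing at 51.1, which equals the 45 mm rail top plus the 5.9 mm grasp height. The plane is on the rails, so I release.

carry_out:
  plan:
    - {"tx": 0,"ty": 0,"tz": 0,"rx": 0,"ry": 0,"rz": 0}
    - {"tx": 0,"ty": 0,"tz": 0,"rx": 0,"ry": 0,"rz": 0}
    - {"tx": 0,"ty": 0,"tz": 0,"rx": 0,"ry": 0,"rz": 0}
    - {"tx": 0,"ty": 0,"tz": 0,"rx": 0,"ry": 0,"rz": 0}
    - {"tx": 0,"ty": 0,"tz": 0,"rx": 0,"ry": 0,"rz": 0}
    - {"tx": 0,"ty": 0,"tz": 0,"rx": 0,"ry": 0,"rz": 0}
  gripper: 75

```text
clock: 8.65
tool_pos: [491.1, 5.8, 53.6]
eef_rot: [1.0, 0.013, 0.006, 0.002]
contact_force: [-0.7, -0.0, -0.9]
width: 75.0
```

carry_out:
  plan:
    - {"tx": 0,"ty": 0,"tz": -10,"rx": 0,"ry": 0,"rz": 0}
    - {"tx": 0,"ty": 0,"tz": -20,"rx": 0,"ry": 0,"rz": 0}
    - {"tx": 0,"ty": 0,"tz": -25,"rx": 0,"ry": 0,"rz": 0}
    - {"tx": -5,"ty": 0,"tz": -30,"rx": 0,"ry": 0,"rz": 0}
    - {"tx": -15,"ty": 0,"tz": -35,"rx": 0,"ry": 0,"rz": 0}
    - {"tx": -15,"ty": 0,"tz": -35,"rx": 0,"ry": 0,"rz": 0}
    - {"tx": -15,"ty": 0,"tz": -25,"rx": 0,"ry": 0,"rz": 0}
    - {"tx": 0,"ty": 0,"tz": 0,"rx": 0,"ry": 0,"rz": 0}

```text
clock: 9.45
tool_pos: [436.9, 5.2, 244.3]
eef_rot: [1.0, 0.013, 0.006, 0.002]
contact_force: [0.3, 0.7, -1.2]
width: 75.1
```

Run:
```python
from h import *
from scipy import ndimage as nd
rows([])
m,p,d=cam("wrist"); save(p,"pics/w3.png"); np.savez("w3.npz",p=p,d=d,pos=m["position"]); P=pts(m,d); Z=P[...,2]
c=(Z>49)&(Z<115)&(P[...,0]<600)&(np.arange(420)[:,None]<330); L,k=nd.label(c)
for i in range(1,k+1):
    s=L==i
    if s.sum()>300: print(s.sum(),P[s].min(0),P[s].max(0),cv2.minAreaRect(P[s][:,:2].astype(np.float32)))
q=p.astype(int); red=(q[...,0]>130)&(q[...,1]<60)&(q[...,2]<60)&(P[...,0]>600)
print("red",red.sum(),P[red].mean(0) if red.any() else None)
if red.any():
    r=P[red]; ax=np.array([-np.sin(.611),0,np.cos(.611)]); print("fit");c0=r[(r@ax)>np.percentile(r@ax,90)-6]; print(c0.min(0),c0.max(0),c0.mean(0),len(c0)); cc=c0-c0.mean(0); print(np.linalg.svd(cc)[2][2])
```

```text
now [436.9   5.2 244.3] x_t [1.    0.027 0.013] z_t [ 0.013 -0.004 -1.   ] w 75.1 t 9.45
578 [570.75722444 219.73496763  49.06103698] [587.73961706 245.95521689  83.70372896] ((579.1752319335938, 233.71063232421875), (14.612069129943848, 26.36318588256836), 7.019923210144043)
9081 [407.38561531 -17.53415433  49.38773022] [567.38382307  29.82827491 102.72991081] ((487.2745056152344, 6.083688735961914), (159.3332061767578, 44.15212631225586), 1.330567717552185)
5498 [429.14198158 202.78161231  49.00890931] [544.35904392 277.31436128 103.68488304] ((473.08984375, 220.93089294433594), (61.3806037902832, 128.87188720703125), 62.16415786743164)
red 0 None
```

View pics/w3.png

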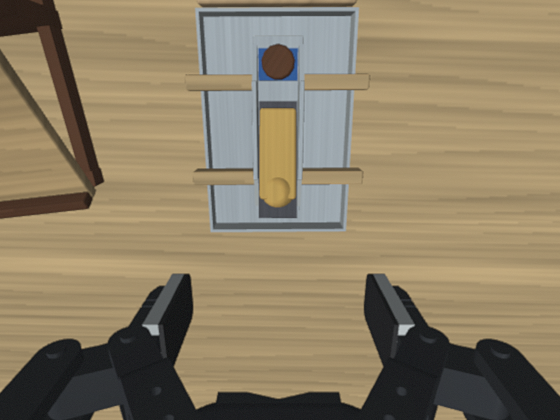

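Picture 5 shows the plane across both rails, knob (277,62) towards the can. It measures (487.3, 6.1) at 1.3°, against a tray centre of (486, 6.6). I'll tilt 35° and shut the fingers to look along the can's axis at the cap.

Run:
```python
from h import *
rows([((560,8.5,352),down(1.6,35),10)])
```

```text
now [436.9   5.2 242.4] x_t [1.    0.027 0.011] z_t [ 0.011 -0.004 -1.   ] w 75.3 t 9.5
[{"tx": 12, "ty": 0, "tz": -11, "rx": 0.0, "ry": 3.4, "rz": -0.0}, {"tx": 13, "ty": 0, "tz": -10, "rx": 0.0, "ry": 3.4, "rz": -0.0}, {"tx": 14, "ty": 0, "tz": -9, "rx": 0.0, "ry": 3.4, "rz": -0.0}, {"tx": 14, "ty": 0, "tz": -8, "rx": 0.0, "ry": 3.4, "rz": -0.0}, {"tx": 15, "ty": 0, "tz": -8, "rx": 0.0, "ry": 3.4, "rz": -0.0}, {"tx": 15, "ty": 0, "tz": -7, "rx": 0.0, "ry": 3.4, "rz": -0.0}, {"tx": 15, "ty": 0, "tz": -6, "rx": 0.0, "ry": 3.4, "rz": -0.0}, {"tx": 16, "ty": 0, "tz": -5, "rx": 0.0, "ry": 3.4, "rz": -0.0}, {"tx": 16, "ty": 0, "tz": -4, "rx": 0.0, "ry": 3.4, "rz": -0.0}, {"tx": 16, "ty": 0, "tz": -3, "rx": 0.0, "ry": 3.4, "rz": -0.0}]
```

carry_out:
  plan:
    - {"tx": 12,"ty": 0,"tz": -11,"rx": 0,"ry": 3.4,"rz": 0}
    - {"tx": 13,"ty": 0,"tz": -10,"rx": 0,"ry": 3.4,"rz": 0}
    - {"tx": 14,"ty": 0,"tz": -9,"rx": 0,"ry": 3.4,"rz": 0}
    - {"tx": 14,"ty": 0,"tz": -8,"rx": 0,"ry": 3.4,"rz": 0}
    - {"tx": 15,"ty": 0,"tz": -8,"rx": 0,"ry": 3.4,"rz": 0}
    - {"tx": 15,"ty": 0,"tz": -7,"rx": 0,"ry": 3.4,"rz": 0}
    - {"tx": 15,"ty": 0,"tz": -6,"rx": 0,"ry": 3.4,"rz": 0}
    - {"tx": 16,"ty": 0,"tz": -5,"rx": 0,"ry": 3.4,"rz": 0}
    - {"tx": 16,"ty": 0,"tz": -4,"rx": 0,"ry": 3.4,"rz": 0}
    - {"tx": 16,"ty": 0,"tz": -3,"rx": 0,"ry": 3.4,"rz": 0}
    - {"tx": 0,"ty": 0,"tz": 0,"rx": 0,"ry": 0,"rz": 0}
  gripper: 0
  newtons: 20

```text
clock: 10.6
tool_pos: [563.3, 9.4, 336.6]
eef_rot: [0.956, 0.012, 0.294, -0.004]
contact_force: [-0.6, 0.2, -0.3]
width: -0.2
```

```bash
cat > cap.py <<'E'
from h import *
from scipy import ndimage as nd
import sys
rows([])
m,p,d=cam("wrist"); save(p,"pics/%s.png"%sys.argv[1]); P=pts(m,d); q=p.astype(int)
red=(q[...,0]>110)&(q[...,0]>2.5*q[...,1])&(q[...,0]>2.5*q[...,2]); L,k=nd.label(red)
s=L==(1+np.argmax(nd.sum(red,L,range(1,k+1)))); r=P[s]
ax=np.array([-np.sin(.611),-.015,np.cos(.611)]); h=r@ax; t=r[h>np.percentile(h,80)-3]
print("top",len(t),t.mean(0).round(1),"normal",np.linalg.svd(t-t.mean(0),full_matrices=False)[2][2].round(3))
t2=P[s&((P@ax)>np.percentile(h,80)-3)]; ex=np.array([np.cos(.611),0.025,np.sin(.611)]); ey=np.cross(ax,ex)
for e in(ex,ey): v=t2@e; print("extent",v.min().round(1),v.max().round(1),"mid",((v.min()+v.max())/2).round(1))
C=((t2@ex).min()+(t2@ex).max())/2*ex+((t2@ey).min()+(t2@ey).max())/2*ey+np.median(t2@ax)*ax
uv=np.argwhere(s); print("pix",uv.min(0),uv.max(0)); print("centre(approx)",C, "mean",t2.mean(0))
bar=(P[...,2]>297)&(P[...,2]<325)&(P[...,0]>640)&(P[...,0]<720)&(abs(P[...,1])<90)
if bar.sum()>50: print("bar",bar.sum(),P[bar].min(0),P[bar].max(0))
E
python3 cap.py w4; python3 -c "
import cv2;a=cv2.imread('pics/w4.png');print(a.shape)"
```

```text
now [563.3   9.4 336.6] x_t [0.827 0.021 0.562] z_t [ 0.562  0.016 -0.827] w -0.2 t 10.6
top 1042 [653.8  11.7 218.7] normal [0.841 0.454 0.293]
extent 643.4 738.7 mid 691.0
extent -23.7 8.4 mid -7.7
pix [162 260] [200 297]
centre(approx) [680.17571049  12.60333375 233.77611913] mean [653.79860193  11.67040746 218.65789108]
bar 4608 [662.271875   -52.6784841  297.00469842] [677.94051457  76.2725365  320.56395632]
(420, 560, 3)
```

View pics/w4.png

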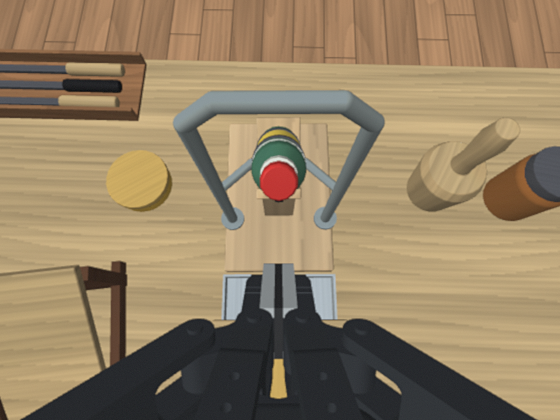

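Picture 6 shows the red cap at about (279,181), the hoop bar above it at (280,102) with its uprights clear, and the shut fingertips at (279,265). Next I pin down the cap's top face from central pixels.

Run:
```python
from h import *
m,p,d=cam("wrist"); P=pts(m,d)
for v in range(158,206,4): print(v,p[v,278],P[v,278].round(1))
w=P[172:190,268:290].reshape(-1,3); c=w.mean(0); print(c, np.linalg.svd(w-c)[2][2])
q=p.astype(int); red=(q[...,0]>110)&(q[...,0]>2.5*q[...,1])
for u in (258,260,262,264,294,296,298,300): print(u,p[181,u],P[181,u].round(1))
tip=np.array([manip.read_state()["tool_pos"]])[0]; print("tip projects to",proj(m,tip))
```

```text
158 [216 218 207] [680.4  13.  204.2]
162 [178  49  45] [667.9  12.6 224.3]
166 [197  59  55] [664.7  12.5 223.4]
170 [195  58  55] [662.   12.4 221. ]
174 [193  57  53] [659.3  12.4 218.7]
178 [192  56  54] [655.9  12.3 217.9]
182 [192  55  53] [653.4  12.2 214.9]
186 [190  54  51] [649.9  12.1 214.4]
190 [189  54  51] [647.4  12.1 211.1]
194 [189  54  51] [644.8  12.  207.7]
198 [150  42  40] [641.8  11.9 205.5]
202 [107  95  73] [676.1  13.1  78.4]
[653.20773186  11.7741302  218.98408249] [-0.94054094 -0.03262807 -0.33810968]
258 [56 98 78] [669.3  32.6 172.2]
260 [156  61  53] [654.3  27.9 213.7]
262 [205  57  55] [653.5  26.  216.2]
264 [192  56  52] [653.5  24.3 216.2]
294 [189  55  51] [654.4  -1.5 215.6]
296 [139  37  36] [654.9  -3.3 214.4]
298 [60 58 48] [656.2  -5.2 210.8]
300 [38 65 54] [670.3  -9.  172.4]
tip projects to (np.float64(278.3229381555724), np.float64(278.08860594818793))
```

Run:
```python
from h import *
A=down(1.5,35); C=np.array([655.5,11.6,215.5])
rows([(C-A[:,2]*20,A,8)])
```

```text
now [562.7   9.4 335.6] x_t [0.828 0.021 0.56 ] z_t [ 0.559  0.016 -0.829] w -0.1 t 10.7
[{"tx": 1, "ty": 0, "tz": 16, "rx": -0.0, "ry": 0.1, "rz": -0.0}, {"tx": 1, "ty": 0, "tz": 16, "rx": -0.0, "ry": 0.1, "rz": -0.0}, {"tx": 1, "ty": 0, "tz": 16, "rx": -0.0, "ry": 0.1, "rz": -0.0}, {"tx": 1, "ty": 0, "tz": 16, "rx": -0.0, "ry": 0.1, "rz": -0.0}, {"tx": 1, "ty": 0, "tz": 16, "rx": -0.0, "ry": 0.1, "rz": -0.0}, {"tx": 1, "ty": 0, "tz": 16, "rx": -0.0, "ry": 0.1, "rz": -0.0}, {"tx": 1, "ty": 0, "tz": 16, "rx": -0.0, "ry": 0.1, "rz": -0.0}, {"tx": 1, "ty": 0, "tz": 16, "rx": -0.0, "ry": 0.1, "rz": -0.0}]
```

carry_out:
  plan:
    - {"tx": 1,"ty": 0,"tz": 16,"rx": 0,"ry": 0.1,"rz": 0}
    - {"tx": 1,"ty": 0,"tz": 16,"rx": 0,"ry": 0.1,"rz": 0}
    - {"tx": 1,"ty": 0,"tz": 16,"rx": 0,"ry": 0.2,"rz": 0}
    - {"tx": 1,"ty": 0,"tz": 16,"rx": 0,"ry": 0.2,"rz": 0}
    - {"tx": 1,"ty": 0,"tz": 16,"rx": 0,"ry": 0.2,"rz": 0}
    - {"tx": 1,"ty": 0,"tz": 16,"rx": 0,"ry": 0.2,"rz": 0}
    - {"tx": 1,"ty": 0,"tz": 14,"rx": 0,"ry": 0.1,"rz": 0}
    - {"tx": 0,"ty": 0,"tz": 8,"rx": 0,"ry": 0.1,"rz": 0}
    - {"tx": 0,"ty": 0,"tz": 0,"rx": 0,"ry": 0,"rz": 0}

```text
clock: 11.6
tool_pos: [634.6, 11.8, 228.2]
eef_rot: [0.956, 0.012, 0.293, -0.005]
contact_force: [-0.2, 0.5, -1.2]
width: -0.1
```

```bash
cat > nz.py <<'E'
from h import *
A=down(1.5,35); C=np.array([655.5,11.6,215.5]); s=manip.read_state()
d=A.T@(s["tool_pos"]-C); print("offset from cap top in can axes (x_t,y_t,z_t):",d.round(1)," force along tool z",(A.T@s["contact_force"]).round(2))
rows([(C,A,1)])
E
python3 nz.py
```

```text
offset from cap top in can axes (x_t,y_t,z_t): [ -9.8  -0.8 -22.4]  force along tool z [-0.84 -0.51  0.85]
now [634.6  11.8 228.2] x_t [0.829 0.021 0.56 ] z_t [ 0.559  0.017 -0.829] w -0.1 t 11.6
[{"tx": 10.2, "ty": 0.8, "tz": 22.2, "rx": -0.2, "ry": 1.0, "rz": -0.1}]
```

carry_out:
  plan:
    - {"tx": 5,"ty": 0.4,"tz": 1,"rx": 0,"ry": 0.5,"rz": 0}
    - {"tx": 5,"ty": 0.4,"tz": 2,"rx": 0,"ry": 0.5,"rz": 0}
    - {"tx": 2,"ty": 0,"tz": 4,"rx": 0,"ry": 0.3,"rz": 0}
    - {"tx": 1,"ty": 0,"tz": 4,"rx": 0,"ry": 0,"rz": 0}
    - {"tx": 0.5,"ty": 0,"tz": 1,"rx": 0,"ry": 0,"rz": 0}

```text
clock: 12.1
tool_pos: [654.8, 11.4, 229.6]
eef_rot: [0.952, 0.012, 0.307, -0.005]
contact_force: [-0.2, -0.3, 0.2]
width: 0.0
```

```bash
python3 nz.py
```

```text
offset from cap top in can axes (x_t,y_t,z_t): [  7.5   0.2 -12. ]  force along tool z [-0.09  0.25 -0.29]
now [654.8  11.4 229.6] x_t [0.812 0.021 0.584] z_t [ 0.584  0.017 -0.812] w 0.0 t 12.1
[{"tx": -7.6, "ty": -0.2, "tz": 11.9, "rx": -0.1, "ry": -0.7, "rz": -0.0}]
```

carry_out:
  plan:
    - {"tx": -4,"ty": 0,"tz": 1,"rx": 0,"ry": -0.4,"rz": 0}
    - {"tx": -3,"ty": 0,"tz": 1,"rx": 0,"ry": -0.3,"rz": 0}
    - {"tx": 0,"ty": 0,"tz": 1,"rx": 0,"ry": 0,"rz": 0}
    - {"tx": 0,"ty": 0,"tz": 0,"rx": 0,"ry": 0,"rz": 0}

```text
clock: 12.5
tool_pos: [650.4, 11.3, 222.7]
eef_rot: [0.954, 0.013, 0.3, -0.005]
contact_force: [0.1, -0.2, -0.3]
width: 0.1
```

```bash
python3 nz.py
```

```text
offset from cap top in can axes (x_t,y_t,z_t): [-0.1  0.2 -8.8]  force along tool z [-0.05  0.16  0.3 ]
now [650.4  11.3 222.7] x_t [0.819 0.021 0.573] z_t [ 0.573  0.017 -0.82 ] w 0.1 t 12.5
[{"tx": 0.1, "ty": -0.2, "tz": 8.8, "rx": -0.1, "ry": 0.0, "rz": -0.0}]
```

carry_out:
  plan:
    - {"tx": 0,"ty": 0,"tz": 3,"rx": 0,"ry": 0,"rz": 0}
    - {"tx": 0,"ty": 0,"tz": 3,"rx": 0,"ry": 0,"rz": 0}
    - {"tx": 0,"ty": 0,"tz": 2,"rx": 0,"ry": 0,"rz": 0}
    - {"tx": 0,"ty": 0,"tz": 2,"rx": 0,"ry": 0,"rz": 0}

```text
clock: 12.9
tool_pos: [656.5, 11.5, 214.5]
eef_rot: [0.954, 0.013, 0.301, -0.005]
contact_force: [-3.2, -0.4, 2.5]
width: 0.3
```

```bash
python3 nz.py
```

```text
offset from cap top in can axes (x_t,y_t,z_t): [0.2 0.1 1.4]  force along tool z [-1.18  0.35 -3.86]
now [656.5  11.5 214.5] x_t [0.819 0.021 0.574] z_t [ 0.573  0.017 -0.819] w 0.3 t 12.9
[{"tx": -0.2, "ty": -0.1, "tz": -1.4, "rx": -0.1, "ry": -0.0, "rz": -0.0}]
```

carry_out:
  plan:
    - {"tx": 0,"ty": 0,"tz": 2.5,"rx": 0,"ry": 0,"rz": 0}
    - {"tx": 0,"ty": 0,"tz": 2.5,"rx": 0,"ry": 0,"rz": 0}
    - {"tx": 0,"ty": 0,"tz": 2.5,"rx": 0,"ry": 0,"rz": 0}

```text
clock: 13.2
tool_pos: [659.4, 11.5, 210.6]
eef_rot: [0.954, 0.013, 0.3, -0.005]
contact_force: [-25.2, -0.3, 19.0]
width: -0.1
```

```bash
python3 nz.py
```

```text
offset from cap top in can axes (x_t,y_t,z_t): [0.4 0.2 6.2]  force along tool z [ -9.79  -0.36 -30.03]
now [659.4  11.5 210.6] x_t [0.82  0.022 0.572] z_t [ 0.572  0.017 -0.82 ] w -0.1 t 13.2
[{"tx": -0.4, "ty": -0.2, "tz": -6.2, "rx": -0.1, "ry": 0.1, "rz": 0.0}]
```

The force of 30 N shows the cap is on its stop. I'll hold it 0.8 s at a lighter push.

carry_out:
  plan:
    - {"tx": 0,"ty": 0,"tz": 1.8,"rx": 0,"ry": 0,"rz": 0}
    - {"tx": 0,"ty": 0,"tz": 1.8,"rx": 0,"ry": 0,"rz": 0}
    - {"tx": 0,"ty": 0,"tz": 1.8,"rx": 0,"ry": 0,"rz": 0}
    - {"tx": 0,"ty": 0,"tz": 1.8,"rx": 0,"ry": 0,"rz": 0}
    - {"tx": 0,"ty": 0,"tz": 1.8,"rx": 0,"ry": 0,"rz": 0}
    - {"tx": 0,"ty": 0,"tz": 1.8,"rx": 0,"ry": 0,"rz": 0}
    - {"tx": 0,"ty": 0,"tz": 1.8,"rx": 0,"ry": 0,"rz": 0}
    - {"tx": 0,"ty": 0,"tz": 1.8,"rx": 0,"ry": 0,"rz": 0}

```text
clock: 14.0
tool_pos: [659.2, 11.5, 210.8]
eef_rot: [0.955, 0.015, 0.296, -0.003]
contact_force: [-13.2, -0.3, 8.7]
width: 0.1
```

```bash
python3 nz.py
```

```text
offset from cap top in can axes (x_t,y_t,z_t): [0.3 0.2 6. ]  force along tool z [ -5.81  -0.03 -14.74]
now [659.2  11.5 210.8] x_t [0.824 0.027 0.566] z_t [ 0.566  0.014 -0.825] w 0.1 t 14.0
[{"tx": -0.4, "ty": -0.2, "tz": -6.0, "rx": 0.0, "ry": 0.5, "rz": 0.3}]
```

The cap stayed on its stop for the whole 0.8 s, at 15 N at the end. I'll retract along the axis.

carry_out:
  plan:
    - {"tx": 0,"ty": 0,"tz": -6,"rx": 0,"ry": 0,"rz": 0}
    - {"tx": 0,"ty": 0,"tz": -12,"rx": 0,"ry": 0,"rz": 0}
    - {"tx": 0,"ty": 0,"tz": -18,"rx": 0,"ry": 0,"rz": 0}
    - {"tx": 0,"ty": 0,"tz": -22,"rx": 0,"ry": 0,"rz": 0}
    - {"tx": 0,"ty": 0,"tz": -25,"rx": 0,"ry": 0,"rz": 0}
    - {"tx": 0,"ty": 0,"tz": -25,"rx": 0,"ry": 0,"rz": 0}
    - {"tx": 0,"ty": 0,"tz": -25,"rx": 0,"ry": 0,"rz": 0}
    - {"tx": 0,"ty": 0,"tz": -10,"rx": 0,"ry": 0,"rz": 0}
    - {"tx": 0,"ty": 0,"tz": 0,"rx": 0,"ry": 0,"rz": 0}

```text
clock: 14.9
tool_pos: [575.0, 9.5, 334.9]
eef_rot: [0.955, 0.015, 0.298, -0.003]
contact_force: [-0.3, -0.6, -0.1]
width: 0.2
```

Run:
```python
from h import *
m,p,d=cam("wrist"); P=pts(m,d); q=p.astype(int)
red=(q[...,0]>150)&(q[...,0]>2.5*q[...,1])&(q[...,0]>2.5*q[...,2])&(P[...,0]>600)&(P[...,2]>180)
print("cap now",red.sum(),P[red].mean(0) if red.any() else 0)
rows([((488,6.3,235),down(1.4),9)])
```

```text
cap now 1045 [655.10922745  12.61242403 216.28362828]
now [575.2   9.5 334.1] x_t [0.823 0.027 0.567] z_t [ 0.567  0.015 -0.823] w -0.1 t 14.95
[{"tx": -14, "ty": 0, "tz": 4, "rx": 0.0, "ry": -3.8, "rz": 0.0}, {"tx": -14, "ty": 0, "tz": 5, "rx": 0.0, "ry": -3.8, "rz": 0.0}, {"tx": -14, "ty": 0, "tz": 5, "rx": 0.0, "ry": -3.8, "rz": 0.0}, {"tx": -13, "ty": 0, "tz": 6, "rx": 0.0, "ry": -3.8, "rz": 0.0}, {"tx": -13, "ty": 0, "tz": 7, "rx": 0.0, "ry": -3.8, "rz": 0.0}, {"tx": -12, "ty": 0, "tz": 8, "rx": 0.0, "ry": -3.8, "rz": 0.0}, {"tx": -12, "ty": 0, "tz": 9, "rx": 0.0, "ry": -3.8, "rz": 0.0}, {"tx": -11, "ty": 0, "tz": 10, "rx": 0.0, "ry": -3.8, "rz": 0.0}, {"tx": -10, "ty": 0, "tz": 10, "rx": 0.0, "ry": -3.8, "rz": 0.0}]
```

carry_out:
  plan:
    - {"tx": -18,"ty": 0,"tz": 4,"rx": 0,"ry": -3.8,"rz": 0}
    - {"tx": -18,"ty": 0,"tz": 5,"rx": 0,"ry": -3.8,"rz": 0}
    - {"tx": -18,"ty": 0,"tz": 5,"rx": 0,"ry": -3.8,"rz": 0}
    - {"tx": -18,"ty": 0,"tz": 6,"rx": 0,"ry": -3.8,"rz": 0}
    - {"tx": -18,"ty": 0,"tz": 7,"rx": 0,"ry": -3.8,"rz": 0}
    - {"tx": -17,"ty": 0,"tz": 8,"rx": 0,"ry": -3.8,"rz": 0}
    - {"tx": -17,"ty": 0,"tz": 9,"rx": 0,"ry": -3.8,"rz": 0}
    - {"tx": -16,"ty": 0,"tz": 10,"rx": 0,"ry": -3.8,"rz": 0}
    - {"tx": -15,"ty": 0,"tz": 10,"rx": 0,"ry": -3.8,"rz": 0}
    - {"tx": 0,"ty": 0,"tz": 0,"rx": 0,"ry": 0,"rz": 0}
  gripper: 80

```text
clock: 15.95
tool_pos: [441.4, 5.9, 200.6]
eef_rot: [1.0, 0.015, -0.022, -0.0]
contact_force: [-0.2, 0.1, -0.7]
width: 80.1
```

Run:
```python
from h import *
from scipy import ndimage as nd
m,p,d=cam("wrist"); P=pts(m,d); Z=P[...,2]
c=(Z>49)&(Z<115)&(P[...,0]<600)&(P[...,1]<100)&(np.arange(420)[:,None]<300); L,k=nd.label(c)
for i in range(1,k+1):
    s=L==i
    if s.sum()>300: print(s.sum(),P[s].max(0)[2],cv2.minAreaRect(P[s][:,:2].astype(np.float32)))
rows([((487.3,6.2,110),down(1.4),8)])
```

```text
12527 103.24629508618997 ((487.0959167480469, 6.062397003173828), (158.99615478515625, 44.11110305786133), 1.378976583480835)
now [442.    5.9 201.4] x_t [ 0.999  0.031 -0.042] z_t [-0.042  0.    -0.999] w 80.1 t 16.0
[{"tx": 6, "ty": 0, "tz": 11, "rx": -0.0, "ry": 0.3, "rz": 0.0}, {"tx": 6, "ty": 0, "tz": 11, "rx": -0.0, "ry": 0.3, "rz": 0.0}, {"tx": 6, "ty": 0, "tz": 11, "rx": -0.0, "ry": 0.3, "rz": 0.0}, {"tx": 6, "ty": 0, "tz": 11, "rx": -0.0, "ry": 0.3, "rz": 0.0}, {"tx": 6, "ty": 0, "tz": 11, "rx": -0.0, "ry": 0.3, "rz": 0.0}, {"tx": 6, "ty": 0, "tz": 11, "rx": -0.0, "ry": 0.3, "rz": 0.0}, {"tx": 6, "ty": 0, "tz": 11, "rx": -0.0, "ry": 0.3, "rz": 0.0}, {"tx": 6, "ty": 0, "tz": 11, "rx": -0.0, "ry": 0.3, "rz": 0.0}]
```

The cap is back up at its rest height, and the plane hasn't moved: (487.1, 6.1) at 1.4°. I'll re-grasp it.

carry_out:
  plan:
    - {"tx": 8,"ty": 0,"tz": 7,"rx": 0,"ry": 0.4,"rz": 0}
    - {"tx": 8,"ty": 0,"tz": 9,"rx": 0,"ry": 0.4,"rz": 0}
    - {"tx": 8,"ty": 0,"tz": 9,"rx": 0,"ry": 0.4,"rz": 0}
    - {"tx": 7,"ty": 0,"tz": 10,"rx": 0,"ry": 0.4,"rz": 0}
    - {"tx": 6,"ty": 0,"tz": 10,"rx": 0,"ry": 0.3,"rz": 0}
    - {"tx": 5,"ty": 0,"tz": 10,"rx": 0,"ry": 0.3,"rz": 0}
    - {"tx": 3,"ty": 0,"tz": 10,"rx": 0,"ry": 0.2,"rz": 0}
    - {"tx": 2,"ty": 0,"tz": 8,"rx": 0,"ry": 0,"rz": 0}
    - {"tx": 0,"ty": 0,"tz": 0,"rx": 0,"ry": 0,"rz": 0}

```text
clock: 16.9
tool_pos: [494.2, 7.6, 121.0]
eef_rot: [1.0, 0.015, 0.005, -0.001]
contact_force: [-0.1, -0.6, 0.8]
width: 80.2
```

Run:
```python
from h import *
rows([((487.2,6.2,51),down(1.4),6)])
```

```text
now [494.2   7.6 121. ] x_t [0.999 0.031 0.009] z_t [ 0.009  0.002 -1.   ] w 80.2 t 16.9
[{"tx": -1, "ty": 0, "tz": 12, "rx": -0.0, "ry": -0.1, "rz": 0.1}, {"tx": -1, "ty": 0, "tz": 12, "rx": -0.0, "ry": -0.1, "rz": 0.1}, {"tx": -1, "ty": 0, "tz": 12, "rx": -0.0, "ry": -0.1, "rz": 0.1}, {"tx": -1, "ty": 0, "tz": 12, "rx": -0.0, "ry": -0.1, "rz": 0.1}, {"tx": -1, "ty": 0, "tz": 12, "rx": -0.0, "ry": -0.1, "rz": 0.1}, {"tx": -1, "ty": 0, "tz": 12, "rx": -0.0, "ry": -0.1, "rz": 0.1}]
```

carry_out:
  plan:
    - {"tx": -2,"ty": 0.2,"tz": 11,"rx": 0,"ry": -0.1,"rz": 0.1}
    - {"tx": -2,"ty": 0.2,"tz": 11,"rx": 0,"ry": -0.1,"rz": 0.1}
    - {"tx": -2,"ty": 0.2,"tz": 11,"rx": 0,"ry": -0.1,"rz": 0.1}
    - {"tx": -1,"ty": 0.2,"tz": 11,"rx": 0,"ry": -0.1,"rz": 0.1}
    - {"tx": 0,"ty": 0.2,"tz": 9,"rx": 0,"ry": -0.1,"rz": 0}
    - {"tx": 0,"ty": 0,"tz": 6,"rx": 0,"ry": 0,"rz": 0}
    - {"tx": 0,"ty": 0,"tz": 0,"rx": 0,"ry": 0,"rz": 0}

```text
clock: 17.6
tool_pos: [486.4, 6.4, 56.8]
eef_rot: [1.0, 0.012, -0.0, -0.001]
contact_force: [-0.7, -0.5, 0.5]
width: 79.9
```

Run:
```python
from h import *
rows([((487.2,6.2,51),down(1.4),1)])
```

```text
now [486.4   6.4  56.8] x_t [ 1.     0.023 -0.   ] z_t [-0.     0.001 -1.   ] w 79.9 t 17.6
[{"tx": 0.8, "ty": 0.2, "tz": 5.8, "rx": -0.1, "ry": 0.0, "rz": -0.1}]
```

carry_out:
  plan:
    - {"tx": 0.5,"ty": 0,"tz": 3,"rx": 0,"ry": 0,"rz": 0}
    - {"tx": 0.3,"ty": 0,"tz": 2.5,"rx": 0,"ry": 0,"rz": 0}
    - {"tx": 0,"ty": 0,"tz": 0,"rx": 0,"ry": 0,"rz": 0}

```text
clock: 17.9
tool_pos: [488.0, 6.4, 51.6]
eef_rot: [1.0, 0.012, 0.001, -0.001]
contact_force: [0.4, 0.6, 0.3]
width: 80.0
```

carry_out:
  plan:
    - {"tx": 0,"ty": 0,"tz": 0,"rx": 0,"ry": 0,"rz": 0}
    - {"tx": 0,"ty": 0,"tz": 0,"rx": 0,"ry": 0,"rz": 0}
    - {"tx": 0,"ty": 0,"tz": 0,"rx": 0,"ry": 0,"rz": 0}
    - {"tx": 0,"ty": 0,"tz": 0,"rx": 0,"ry": 0,"rz": 0}
    - {"tx": 0,"ty": 0,"tz": 0,"rx": 0,"ry": 0,"rz": 0}
    - {"tx": 0,"ty": 0,"tz": 0,"rx": 0,"ry": 0,"rz": 0}
    - {"tx": 0,"ty": 0,"tz": 0,"rx": 0,"ry": 0,"rz": 0}
    - {"tx": 0,"ty": 0,"tz": 0,"rx": 0,"ry": 0,"rz": 0}
  gripper: 0
  newtons: 70

```text
clock: 18.7
tool_pos: [489.1, 6.3, 52.7]
eef_rot: [1.0, 0.012, 0.002, -0.0]
contact_force: [1.0, -0.8, -0.4]
width: 42.7
```

Run:
```python
from h import *
# till frame
y8=np.radians(8.4); 
s=manip.read_state(); print(s["joints"])
rows([])
T=down(8.4,30); o=np.array([415.1,256.4,37.0])
print("till axes",T.round(3));
```

```text
[-1.03971846e-01  5.83988561e-02  1.76690720e+00  1.39158813e-03
  1.31256672e+00  1.44338458e+00]
now [489.1   6.3  52.7] x_t [1.    0.023 0.004] z_t [ 0.004  0.001 -1.   ] w 42.7 t 18.7
till axes [[ 0.857  0.146  0.495]
 [ 0.127 -0.989  0.073]
 [ 0.5    0.    -0.866]]
```

```bash
cat > till.py <<'E'
from h import *
T=down(8.4,30); UP,N=T[:,0],-T[:,2]; Yt=np.cross(N,UP); O=np.array([415.1,256.4,36.3]); DX,DZ=2.0,7.0
def tcp(x,y,h): return O+UP*(x+DX)+Yt*y+N*(h+DZ)
def show():
    s=manip.read_state(); r=s["tool_pos"]-O; Rc=R.from_quat(s["eef_rot"]).as_matrix()
    e=np.degrees(R.from_matrix(T.T@Rc).as_rotvec())
    print("plane in till x %.1f y %.1f h %.1f"%(r@UP-DX,r@Yt,r@N-DZ),"err tool rotvec",e.round(1),"force tool axes",(T.T@s["contact_force"]).round(1))
E
python3 - <<'E'
from till import *
rows([((488,6.3,160),down(1.4),6),(tcp(100,0,80),T,11)]); print(tcp(100,0,80))
E
```

```text
now [489.1   6.3  52.7] x_t [1.    0.023 0.004] z_t [ 0.004  0.001 -1.   ] w 42.7 t 18.7
[{"tx": 0, "ty": 0, "tz": -18, "rx": -0.0, "ry": -0.0, "rz": -0.0}, {"tx": 0, "ty": 0, "tz": -18, "rx": -0.0, "ry": -0.0, "rz": -0.0}, {"tx": 0, "ty": 0, "tz": -18, "rx": -0.0, "ry": -0.0, "rz": -0.0}, {"tx": 0, "ty": 0, "tz": -18, "rx": -0.0, "ry": -0.0, "rz": -0.0}, {"tx": 0, "ty": 0, "tz": -18, "rx": -0.0, "ry": -0.0, "rz": -0.0}, {"tx": 0, "ty": 0, "tz": -18, "rx": -0.0, "ry": -0.0, "rz": -0.0}]
[{"tx": -2, "ty": -23, "tz": 0, "rx": 0.2, "ry": 2.7, "rz": -0.6}, {"tx": -2, "ty": -23, "tz": 0, "rx": 0.2, "ry": 2.7, "rz": -0.6}, {"tx": -1, "ty": -23, "tz": 0, "rx": 0.2, "ry": 2.7, "rz": -0.6}, {"tx": -1, "ty": -23, "tz": 0, "rx": 0.2, "ry": 2.7, "rz": -0.6}, {"tx": -1, "ty": -23, "tz": 0, "rx": 0.2, "ry": 2.7, "rz": -0.6}, {"tx": -1, "ty": -23, "tz": 0, "rx": 0.2, "ry": 2.7, "rz": -0.6}, {"tx": 0, "ty": -23, "tz": 0, "rx": 0.2, "ry": 2.7, "rz": -0.6}, {"tx": 0, "ty": -23, "tz": 0, "rx": 0.2, "ry": 2.7, "rz": -0.6}, {"tx": 0, "ty": -23, "tz": 0, "rx": 0.2, "ry": 2.7, "rz": -0.6}, {"tx": 0, "ty": -23, "tz": 0, "rx": 0.2, "ry": 2.7, "rz": -0.6}, {"tx": 1, "ty": -23, "tz": 0, "rx": 0.2, "ry": 2.7, "rz": -0.6}]
[459.45362062 262.94957286 162.64421013]
```

carry_out:
  plan:
    - {"tx": 0,"ty": 0,"tz": -10,"rx": 0,"ry": 0,"rz": 0}
    - {"tx": 0,"ty": 0,"tz": -18,"rx": 0,"ry": 0,"rz": 0}
    - {"tx": 0,"ty": 0,"tz": -22,"rx": 0,"ry": 0,"rz": 0}
    - {"tx": 0,"ty": 0,"tz": -25,"rx": 0,"ry": 0,"rz": 0}
    - {"tx": 0,"ty": 0,"tz": -25,"rx": 0,"ry": 0,"rz": 0}
    - {"tx": 0,"ty": 0,"tz": -25,"rx": 0,"ry": 0,"rz": 0}
    - {"tx": 0,"ty": 0,"tz": -12,"rx": 0,"ry": 0,"rz": 0}
    - {"tx": 0,"ty": 0,"tz": 0,"rx": 0,"ry": 0,"rz": 0}

```text
clock: 19.5
tool_pos: [481.5, 6.9, 186.7]
eef_rot: [1.0, 0.012, -0.01, -0.002]
contact_force: [1.0, 1.0, -5.5]
width: 43.0
```

Run:
```python
from till import *
s=manip.read_state(); print(s["contact_force"])
rows([(tcp(105,-3,95),T,12)])
```

```text
[ 0.97093471  0.9549595  -5.5416668 ]
now [481.5   6.9 186.7] x_t [ 1.     0.023 -0.02 ] z_t [-0.02   0.003 -1.   ] w 43.0 t 19.5
[{"tx": -2, "ty": -21, "tz": 1, "rx": 0.1, "ry": 2.6, "rz": -0.6}, {"tx": -1, "ty": -21, "tz": 1, "rx": 0.1, "ry": 2.6, "rz": -0.6}, {"tx": -1, "ty": -21, "tz": 1, "rx": 0.1, "ry": 2.6, "rz": -0.6}, {"tx": -1, "ty": -21, "tz": 1, "rx": 0.1, "ry": 2.6, "rz": -0.6}, {"tx": -1, "ty": -21, "tz": 1, "rx": 0.1, "ry": 2.6, "rz": -0.6}, {"tx": -1, "ty": -21, "tz": 1, "rx": 0.1, "ry": 2.6, "rz": -0.6}, {"tx": 0, "ty": -21, "tz": 1, "rx": 0.1, "ry": 2.6, "rz": -0.6}, {"tx": 0, "ty": -21, "tz": 1, "rx": 0.1, "ry": 2.6, "rz": -0.6}, {"tx": 0, "ty": -21, "tz": 1, "rx": 0.1, "ry": 2.6, "rz": -0.6}, {"tx": 0, "ty": -21, "tz": 1, "rx": 0.1, "ry": 2.6, "rz": -0.6}, {"tx": 0, "ty": -21, "tz": 1, "rx": 0.1, "ry": 2.6, "rz": -0.6}, {"tx": 0, "ty": -21, "tz": 1, "rx": 0.1, "ry": 2.6, "rz": -0.6}]
```

carry_out:
  plan:
    - {"tx": -1,"ty": -21,"tz": 0,"rx": 0.1,"ry": 2.7,"rz": -0.6}
    - {"tx": -1,"ty": -21,"tz": 0,"rx": 0.1,"ry": 2.7,"rz": -0.6}
    - {"tx": -1,"ty": -21,"tz": 0,"rx": 0.1,"ry": 2.7,"rz": -0.6}
    - {"tx": 0,"ty": -21,"tz": 0,"rx": 0.1,"ry": 2.7,"rz": -0.6}
    - {"tx": 0,"ty": -21,"tz": 0,"rx": 0.1,"ry": 2.7,"rz": -0.6}
    - {"tx": 0,"ty": -21,"tz": 0,"rx": 0.1,"ry": 2.7,"rz": -0.6}
    - {"tx": 0,"ty": -21,"tz": 0,"rx": 0.1,"ry": 2.7,"rz": -0.6}
    - {"tx": 0,"ty": -21,"tz": 0,"rx": 0.1,"ry": 2.7,"rz": -0.6}
    - {"tx": 0,"ty": -21,"tz": 0,"rx": 0.1,"ry": 2.7,"rz": -0.6}
    - {"tx": 0,"ty": -21,"tz": 0,"rx": 0.1,"ry": 2.7,"rz": -0.6}
    - {"tx": 0,"ty": -19,"tz": 0,"rx": 0.1,"ry": 2.7,"rz": -0.6}
    - {"tx": 0,"ty": 0,"tz": 0,"rx": 0,"ry": 0,"rz": 0}

```text
clock: 20.7
tool_pos: [441.5, 237.7, 154.5]
eef_rot: [0.972, 0.069, 0.226, -0.011]
contact_force: [-0.5, 0.3, -6.6]
width: 42.8
```

Run:
```python
from till import *
show(); rows([(tcp(95,-2,40),T,6)])
m,p,d=cam("wrist"); save(p,"pics/w5.png"); P=pts(m,d)
r=P-O; X,Y,H=r@UP,r@Yt,r@N
b=(X>170)&(X<188)&(Y>-35)&(Y<35)&(abs(H)<15); print("board above plane h",np.median(H[b]),b.sum())
print("edge profile at x170-188:",[(int(y),round(float(np.median(H[(X>165)&(X<188)&(abs(Y-y)<2)])),1)) for y in range(-66,80,6) if ((X>165)&(X<188)&(abs(Y-y)<2)).sum()>3])
l=(abs(Y)>30)&(abs(Y)<50)&(X>-15)&(X<60)&(abs(H)<25)
print("slope profile",[(x,round(float(np.median(H[l&(abs(X-x)<1)])),1)) for x in range(-14,14,2) if (l&(abs(X-x)<1)).sum()>3])
```

```text
plane in till x 77.3 y -22.4 h 83.7 err tool rotvec [-0.7 -3.9  0.1] force tool axes [-3.7 -0.3  5.5]
now [441.5 237.7 154.5] x_t [0.889 0.128 0.44 ] z_t [ 0.437  0.052 -0.898] w 42.8 t 20.7
[{"tx": 3, "ty": -3, "tz": 7, "rx": 0.1, "ry": 0.6, "rz": -0.0}, {"tx": 3, "ty": -3, "tz": 7, "rx": 0.1, "ry": 0.6, "rz": -0.0}, {"tx": 3, "ty": -3, "tz": 7, "rx": 0.1, "ry": 0.6, "rz": -0.0}, {"tx": 3, "ty": -3, "tz": 7, "rx": 0.1, "ry": 0.6, "rz": -0.0}, {"tx": 3, "ty": -3, "tz": 7, "rx": 0.1, "ry": 0.6, "rz": -0.0}, {"tx": 3, "ty": -3, "tz": 7, "rx": 0.1, "ry": 0.6, "rz": -0.0}]
board above plane h 2.3348803335961987 4008
edge profile at x170-188: [(-54, 2.5), (-48, 2.4), (-42, 2.5), (-36, 2.4), (-30, 2.4), (-24, 2.3), (-18, 2.4), (-12, 2.4), (-6, 2.3), (0, 2.3), (6, 2.4), (12, 2.3), (18, 2.4), (24, 2.3), (30, 2.3), (36, 2.2), (42, 2.2), (48, 2.1), (54, 2.1), (60, 7.7), (66, 11.6), (72, 2.1), (78, 2.1)]
slope profile [(0, 2.3), (2, 2.3), (4, 2.4), (6, 2.2), (8, 1.9), (10, 2.4), (12, 2.3)]
```

View pics/w5.png

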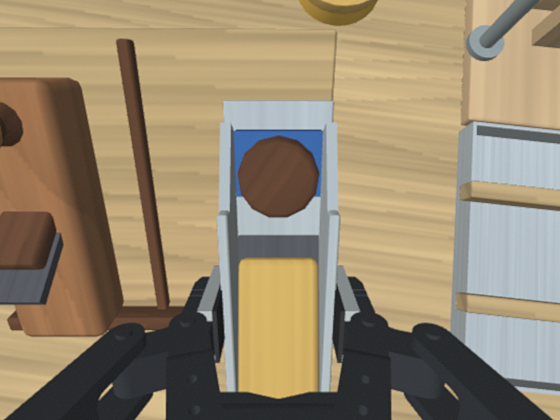

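Picture 7 shows the plane square in the fingers (knob at (278,175)). The dark divider strip runs from (125,45) to (160,300) and the board's right edge is near (335,60). The measured board is parallel to my till frame and reads 2.3 mm higher. I continue down.

carry_out:
  plan:
    - {"tx": 5,"ty": -4,"tz": 3,"rx": 0.1,"ry": 0.7,"rz": 0}
    - {"tx": 5,"ty": -4,"tz": 5,"rx": 0.1,"ry": 0.7,"rz": 0}
    - {"tx": 5,"ty": -4,"tz": 6,"rx": 0.1,"ry": 0.7,"rz": 0}
    - {"tx": 4,"ty": -3,"tz": 6,"rx": 0.1,"ry": 0.6,"rz": 0}
    - {"tx": 3,"ty": -3,"tz": 6,"rx": 0.1,"ry": 0.6,"rz": 0}
    - {"tx": 3,"ty": -2,"tz": 5,"rx": 0.1,"ry": 0.6,"rz": 0}
    - {"tx": 0,"ty": 0,"tz": 0,"rx": 0,"ry": 0,"rz": 0}

```text
clock: 21.45
tool_pos: [478.3, 259.8, 132.9]
eef_rot: [0.964, 0.067, 0.256, -0.016]
contact_force: [-0.4, -0.8, -6.4]
width: 42.6
```

Run:
```python
from till import *
show(); rows([(tcp(90,-2,15),T,5)])
```

```text
plane in till x 100.9 y -5.9 h 45.1 err tool rotvec [-0.5 -0.2  0.3] force tool axes [-3.7  0.8  5.3]
now [478.3 259.8 132.9] x_t [0.86  0.121 0.497] z_t [ 0.492  0.064 -0.868] w 42.6 t 21.45
[{"tx": -2, "ty": -1, "tz": 6, "rx": 0.1, "ry": 0.0, "rz": -0.1}, {"tx": -2, "ty": -1, "tz": 6, "rx": 0.1, "ry": 0.0, "rz": -0.1}, {"tx": -2, "ty": -1, "tz": 6, "rx": 0.1, "ry": 0.0, "rz": -0.1}, {"tx": -2, "ty": -1, "tz": 6, "rx": 0.1, "ry": 0.0, "rz": -0.1}, {"tx": -2, "ty": -1, "tz": 6, "rx": 0.1, "ry": 0.0, "rz": -0.1}]
```

carry_out:
  plan:
    - {"tx": -1,"ty": -0.5,"tz": 6,"rx": 0.1,"ry": 0.1,"rz": -0.1}
    - {"tx": -1,"ty": -0.5,"tz": 6,"rx": 0.1,"ry": 0.1,"rz": -0.1}
    - {"tx": -1,"ty": -0.5,"tz": 6,"rx": 0.1,"ry": 0,"rz": -0.1}
    - {"tx": 0,"ty": -0.5,"tz": 6,"rx": 0.1,"ry": 0,"rz": 0}
    - {"tx": 0,"ty": -0.5,"tz": 3,"rx": 0.1,"ry": 0,"rz": 0}
    - {"tx": 0,"ty": 0,"tz": 0,"rx": 0,"ry": 0,"rz": 0}

```text
clock: 22.05
tool_pos: [489.4, 263.6, 105.5]
eef_rot: [0.963, 0.071, 0.258, -0.019]
contact_force: [-0.7, -0.3, -6.3]
width: 42.6
```

Run:
```python
from till import *
show(); rows([(tcp(87,-2,5),T,3)])
```

```text
plane in till x 97.1 y -3.7 h 15.6 err tool rotvec [ 0.  -0.1  0. ] force tool axes [-3.8  0.2  5.1]
now [489.4 263.6 105.5] x_t [0.857 0.126 0.499] z_t [ 0.494  0.073 -0.867] w 42.6 t 22.05
[{"tx": -3, "ty": -1, "tz": 4, "rx": -0.0, "ry": 0.0, "rz": -0.0}, {"tx": -3, "ty": -1, "tz": 4, "rx": -0.0, "ry": 0.0, "rz": -0.0}, {"tx": -3, "ty": -1, "tz": 4, "rx": -0.0, "ry": 0.0, "rz": -0.0}]
```

carry_out:
  plan:
    - {"tx": -3,"ty": -0.5,"tz": 3,"rx": 0,"ry": 0,"rz": 0}
    - {"tx": -3,"ty": -0.5,"tz": 3,"rx": 0,"ry": 0,"rz": 0}
    - {"tx": -2,"ty": 0,"tz": 3,"rx": 0,"ry": 0,"rz": 0}
    - {"tx": 0,"ty": 0,"tz": 1,"rx": 0,"ry": 0,"rz": 0}

```text
clock: 22.45
tool_pos: [487.3, 264.6, 92.3]
eef_rot: [0.963, 0.071, 0.258, -0.019]
contact_force: [-0.1, 0.5, -5.7]
width: 42.7
```

Run:
```python
from till import *
show()
```

```text
plane in till x 88.9 y -2.5 h 5.2 err tool rotvec [ 0. -0.  0.] force tool axes [-2.9 -0.5  4.9]
```

carry_out:
  plan:
    - {"tx": 0,"ty": 0,"tz": 1,"rx": 0,"ry": 0,"rz": 0}
    - {"tx": 0,"ty": 0,"tz": 1,"rx": 0,"ry": 0,"rz": 0}
    - {"tx": 0,"ty": 0,"tz": 1,"rx": 0,"ry": 0,"rz": 0}

```text
clock: 22.75
tool_pos: [489.0, 265.0, 89.9]
eef_rot: [0.963, 0.071, 0.258, -0.02]
contact_force: [-1.2, -0.4, -4.6]
width: 42.8
```

Run:
```python
from till import *
show()
```

```text
plane in till x 89.2 y -2.3 h 2.2 err tool rotvec [0.1 0.  0. ] force tool axes [-3.4  0.2  3.4]
```

carry_out:
  plan:
    - {"tx": 0,"ty": 0,"tz": 1.2,"rx": 0,"ry": 0,"rz": 0}
    - {"tx": 0,"ty": 0,"tz": 1.2,"rx": 0,"ry": 0,"rz": 0}

```text
clock: 22.95
tool_pos: [489.1, 265.0, 89.7]
eef_rot: [0.964, 0.071, 0.257, -0.019]
contact_force: [-12.0, -2.8, 3.8]
width: 42.8
```

Run:
```python
from till import *
show()
```

```text
plane in till x 89.2 y -2.3 h 2.1 err tool rotvec [ 0.  -0.1  0. ] force tool axes [-8.7  1.1 -9.4]
```

It touches the board at h = 2.1 with 9 N of push. Now I slide it down to the ledge with light contact.

carry_out:
  plan:
    - {"tx": -2,"ty": 0,"tz": 0.2,"rx": 0,"ry": 0,"rz": 0}
    - {"tx": -2,"ty": 0,"tz": 0.2,"rx": 0,"ry": 0,"rz": 0}
    - {"tx": -2,"ty": 0,"tz": 0.2,"rx": 0,"ry": 0,"rz": 0}

```text
clock: 23.25
tool_pos: [484.7, 264.7, 87.5]
eef_rot: [0.963, 0.07, 0.259, -0.02]
contact_force: [0.2, -0.1, -5.9]
width: 42.7
```

Run:
```python
from till import *
show()
```

```text
plane in till x 84.3 y -1.9 h 2.3 err tool rotvec [0.1 0.1 0.1] force tool axes [-2.8  0.1  5.2]
```

carry_out:
  plan:
    - {"tx": -1.5,"ty": 0,"tz": 0.4,"rx": 0,"ry": 0,"rz": 0}
    - {"tx": -1.5,"ty": 0,"tz": 0.4,"rx": 0,"ry": 0,"rz": 0}
    - {"tx": -1.5,"ty": 0,"tz": 0.4,"rx": 0,"ry": 0,"rz": 0}

```text
clock: 23.55
tool_pos: [483.3, 264.8, 86.6]
eef_rot: [0.962, 0.071, 0.262, -0.02]
contact_force: [1.0, 0.5, -1.7]
width: 42.7
```

Run:
```python
from till import *
show()
```

```text
plane in till x 82.6 y -1.7 h 2.2 err tool rotvec [0.1 0.4 0. ] force tool axes [ 0.  -0.3  2. ]
```

carry_out:
  plan:
    - {"tx": -1.2,"ty": 0,"tz": 0.5,"rx": 0,"ry": -0.2,"rz": 0}
    - {"tx": -1.2,"ty": 0,"tz": 0.5,"rx": 0,"ry": -0.1,"rz": 0}

```text
clock: 23.75
tool_pos: [483.0, 264.9, 86.3]
eef_rot: [0.963, 0.071, 0.261, -0.02]
contact_force: [0.6, -1.2, 0.9]
width: 42.8
```

Run:
```python
from till import *
show()
```

```text
plane in till x 82.2 y -1.5 h 2.1 err tool rotvec [0.1 0.3 0. ] force tool axes [ 0.8  1.2 -0.6]
```

carry_out:
  plan:
    - {"tx": 0,"ty": 0,"tz": 0,"rx": 0,"ry": 0,"rz": 0}
    - {"tx": 0,"ty": 0,"tz": 0,"rx": 0,"ry": 0,"rz": 0}
    - {"tx": 0,"ty": 0,"tz": 0,"rx": 0,"ry": 0,"rz": 0}
    - {"tx": 0,"ty": 0,"tz": 0,"rx": 0,"ry": 0,"rz": 0}
    - {"tx": 0,"ty": 0,"tz": 0,"rx": 0,"ry": 0,"rz": 0}
  gripper: 62

```text
clock: 24.25
tool_pos: [485.5, 266.8, 90.1]
eef_rot: [0.962, 0.071, 0.264, -0.023]
contact_force: [0.8, -0.3, 0.0]
width: 62.2
```

carry_out:
  plan:
    - {"tx": 0,"ty": 0,"tz": -8,"rx": 0,"ry": 0,"rz": 0}
    - {"tx": 0,"ty": 0,"tz": -15,"rx": 0,"ry": 0,"rz": 0}
    - {"tx": 0,"ty": 0,"tz": -20,"rx": 0,"ry": 0,"rz": 0}
    - {"tx": 0,"ty": 0,"tz": -25,"rx": 0,"ry": 0,"rz": 0}
    - {"tx": -5,"ty": 0,"tz": -30,"rx": 0,"ry": 0,"rz": 0}
    - {"tx": -10,"ty": 0,"tz": -35,"rx": 0,"ry": 0,"rz": 0}
    - {"tx": -15,"ty": 0,"tz": -35,"rx": 0,"ry": 0,"rz": 0}
    - {"tx": -20,"ty": 0,"tz": -20,"rx": 0,"ry": 0,"rz": 0}
    - {"tx": -5,"ty": 0,"tz": 0,"rx": 0,"ry": 0,"rz": 0}
    - {"tx": 0,"ty": 0,"tz": 0,"rx": 0,"ry": 0,"rz": 0}
    - {"tx": 0,"ty": 0,"tz": 0,"rx": 0,"ry": 0,"rz": 0}

```text
clock: 25.35
tool_pos: [337.7, 243.8, 233.7]
eef_rot: [0.961, 0.07, 0.266, -0.025]
contact_force: [0.1, 0.6, 0.4]
width: 62.1
```

Run:
```python
from till import *
from scipy import ndimage as nd
show()
m,p,d=cam("wrist"); save(p,"pics/w6.png"); P=pts(m,d); r=P-O; X,Y,H=r@UP,r@Yt,r@N
b=(X>5)&(X<190)&(abs(Y)>30)&(abs(Y)<50)&(abs(H)<12); hb=np.median(H[b]); print("board h",hb)
c=(H>hb+5)&(H<75)&(X>2)&(X<190)&(abs(Y)<45)&(np.arange(420)[:,None]<300); L,k=nd.label(c)
for i in range(1,k+1):
    s=L==i
    if s.sum()>300: print(s.sum(),H[s].max(),cv2.minAreaRect(np.stack([X[s],Y[s]],1).astype(np.float32)), "x",X[s].min(),X[s].max(),"y",Y[s].min(),Y[s].max())
s=(X>140)&(X<165)&(abs(Y)<25)&(H<hb+12)&(H>hb+2); print("nose deck h",np.median(H[s])-hb if s.any() else None,s.sum())
l=(abs(Y)<50)&(X>-20)&(X<15)
print("ledge",[(x,round(float(np.median(H[l&(abs(X-x)<1)])),1)) for x in range(-18,14,2) if (l&(abs(X-x)<1)).sum()>3])
m,p2,d2=cam("scene"); save(p2,"pics/s2.png"); P=pts(m,d2); Z=P[...,2]; q=p2.astype(int)
red=(q[...,0]>150)&(q[...,1]<60)&(q[...,2]<60)&(P[...,0]>400)&(P[...,0]<800)&(abs(P[...,1])<150)&(Z>100); print("red",red.sum(),P[red].mean(0),"before 662.8 9.5 219.6")
```

```text
plane in till x 28.8 y -1.2 h 203.2 err tool rotvec [0.6 1.  0.3] force tool axes [ 0.4 -0.6 -0.3]
board h 2.297666286194905
8254 59.32667762043822 ((80.23199462890625, -1.5065040588378906), (44.0499153137207, 152.5751953125), 89.95857238769531) x 3.946227144811208 156.53373335427617 y -23.584040925610953 20.515374738238535
nose deck h 5.942101837739546 520
ledge [(-16, 17.1), (-14, 18.1), (-12, 18.5), (-10, 18.2), (-8, 18.2), (-6, 18.1), (-4, 13.8), (-2, 3.1), (0, 2.4), (2, 2.4), (4, 3.0), (6, 17.3), (8, 17.9), (10, 3.8), (12, 3.5)]
red 49 [663.3059161   11.39182526 219.98431477] before 662.8 9.5 219.6
```

View pics/w6.png

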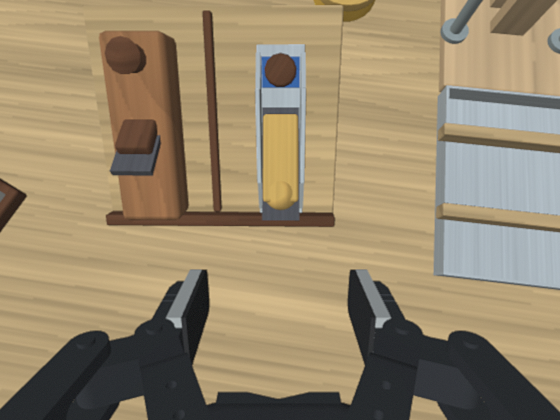

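View pics/s2.png

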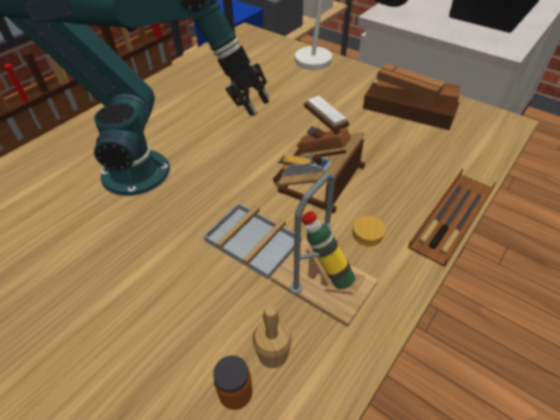

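Picture 8 shows the plane in the empty bay with its knob (280,70) uphill and its heel (281,217) on the ledge. Picture 9 shows the mallet, jar, tin and cap where they were. Before handing in, I check flatness and the bystanders.

Run:
```python
from till import *
m,p,d=cam("wrist"); P=pts(m,d); r=P-O; X,Y,H=r@UP,r@Yt,r@N
b=(X>10)&(X<185)&(abs(Y)>30)&(abs(Y)<50)&(abs(H)<12); A=np.c_[X[b],Y[b],np.ones(b.sum())]; co=np.linalg.lstsq(A,H[b],rcond=None)[0]
D=H-(X*co[0]+Y*co[1]+co[2])
c=(D>29)&(D<37)&(abs(Y)<25)&(X>30)&(X<125)&((Y>14)|(Y<-17)); A=np.c_[X[c],Y[c],np.ones(c.sum())]
print("cheek tops",c.sum(),np.median(D[c]),"tilt rad",np.linalg.lstsq(A,D[c],rcond=None)[0][:2])
k=(D>40)&(D<48)&(X>115)&(abs(Y)<25); print("knob",np.median(D[k]),k.sum())
print(manip.read_state()["contact_force"])
m,p,d=cam("top"); d0=np.load("top0.npz")["d"]; P=pts(m,d); P0=pts(m,d0)
for nm,f in {"tin":lambda Q:(Q[...,2]>22)&(Q[...,2]<42)&(Q[...,0]>650)&(Q[...,0]<790)&(Q[...,1]>150)&(Q[...,1]<290),"mallet":lambda Q:(Q[...,2]>60)&(Q[...,0]>650)&(Q[...,0]<790)&(Q[...,1]>-265)&(Q[...,1]<-150),"jar":lambda Q:(Q[...,2]>60)&(Q[...,0]>650)&(Q[...,0]<790)&(Q[...,1]>-400)&(Q[...,1]<-275)}.items():
    print(nm,P0[f(P0)].mean(0).round(1),P[f(P)].mean(0).round(1))
```

```text
cheek tops 951 33.757659301536144 tilt rad [ 0.00235166 -0.00189578]
knob 41.92072715344042 766
[-0.13489768 -0.61508215 -0.19836534]
tin [724.3 215.9  32.8] [724.1 215.7  32.7]
mallet [ 720.3 -206.3  108.7] [ 720.  -206.4  108.6]
jar [ 713.9 -320.6  102. ] [ 713.8 -320.6  101.5]
```

```bash
python3 -c "
from workcell import manip
print(manip.hand_in()); print(manip.read_state()['clock'])"
```

```text
the job is handed in; nothing more can be done
None
the job is handed in; nothing more can be done
```

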